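Sort hardness test pieces into a carrier and a tray

TASK

First lift the empty handled carrier off its stand, keep it upright, and set it down squarely in the middle of the black rubber mat, its long sides along the mat's long sides. Then sort the three steel test pieces: the two round discs into the carrier, the rectangular bar into the grey tray, each lying flat on the bottom and not on top of another, and put down rather than dropped. Leave the other things on the bench where they are, and the carrier in place on the mat.

Things in the scene. Friction and masses are not known exactly. Their poses are not given: they have to be found in the camera images.
- carrier: loose open aluminium carrier, about 0.45 kg, empty, at the start on the stand and about in line with it. Outside 240 x 150 mm (its x, y), walls 35 mm high, walls and floor 4 mm thick. A stiff handle crosses over its middle along its y, 92 mm high at the top, on a 22 mm wide strap at each long wall; the mouth is open on both sides (+x, -x) of it. Origin: centre of the underside.
- carrier_grip (a point): centre of the carrier's handle: a straight black bar 150 mm long along the carrier's y, 14 mm wide and 14 mm high. This point is 85 mm above the carrier's underside; same axes as the carrier.
- stand: fixed dark-steel low stand, flat top 250 x 160 mm (its x, y) at 70 mm above the table, no rim, four legs. Stands on either the left or the right of the robot, the tray on the other side. Origin: centre of its foot, on the table.
- mat: fixed flat black rubber mat 280 x 190 x 3 mm (its x, y, z) in the middle of the bench in front of the robot, long side about along the robot's forward direction. Origin: centre of its underside, on the table.
- tray: fixed open grey plastic tray, outside 210 x 160 mm (its x, y), walls 40 mm high and 4 mm thick, floor 4 mm thick, empty. Origin: centre of its underside, on the table.
- disc_a: round steel hardness test block: a plain bright-steel disc 60 mm across and 20 mm thick with flat faces, about 0.43 kg, lying flat loose on the table at the start. Origin: centre of its underside, z up through the disc; its yaw means nothing.
- disc_b: round steel hardness test block: a plain bright-steel disc 60 mm across and 20 mm thick with flat faces, about 0.43 kg, lying flat loose on the table at the start. Origin: centre of its underside, z up through the disc; its yaw means nothing.
- bar: rectangular steel test bar: plain bright steel 120 x 32 x 20 mm (along its x, y, z), about 0.59 kg, lying flat loose on the table at the start, its long axis within 25 degrees of the robot's forward direction. Origin: centre of its underside.
- caliper: bystander: loose caliper with black slider, 220 mm long and 16 mm wide (jaws 60 mm), lying flat across the bench beyond the mat, 15 mm high. Origin: middle of its beam, underside.
- wrench: bystander: loose steel wrench 150 mm long, lying at the far right, pointing away from the robot, about 10 mm high. Origin: underside, about its middle.
- brush: bystander: loose brush 140 mm long, lying across the bench at the far left. Origin: underside, about its middle.
- anvil: bystander: dark-steel spool-shaped tester anvil standing upright, 64 mm across its foot and 50 mm high, among the test pieces; not one of the test pieces. Origin: centre of its foot.
- oil: bystander: amber bottle with black cap, 52 mm across and 120 mm high, at the far left. Origin: centre of its foot.
- can: bystander: red can, 66 mm across and 110 mm high, at the far right. Origin: centre of its foot.
- case: bystander: closed wooden case 80 x 130 x 47 mm at the far side behind the mat. Origin: centre of its underside.
Mind the look-alikes: they are no part of the job. Leave any orange or purple look-alike of the bar alone. What is shaped like the disc_a but blue or brown is not meant.

How it is judged:
On the way:
1. the carrier stands, still empty and let go, upright on the mat, its centre within 30 mm of the mat's centre along each mat axis and its long sides within 0.2 rad of the mat's (x of carrier in the frame of mat between -0.03 and 0.03 m and y of carrier in the frame of mat between -0.03 and 0.03 m and z of carrier in the frame of mat between -0.003 and 0.01 m and angle between the x axis of carrier and the x axis of mat, either way round below 0.2 rad and angle between carrier's own z axis and vertical below 0.06 rad and linear speed of carrier below 0.03 m/s and contact force between the fingers and carrier below 0.5 N and not (x of disc_a in the frame of carrier between -0.12 and 0.12 m and y of disc_a in the frame of carrier between -0.075 and 0.075 m and z of disc_a in the frame of carrier between -0.01 and 0.08 m) and not (x of disc_b in the frame of carrier between -0.12 and 0.12 m and y of disc_b in the frame of carrier between -0.075 and 0.075 m and z of disc_b in the frame of carrier between -0.01 and 0.08 m) and not (x of bar in the frame of carrier between -0.12 and 0.12 m and y of bar in the frame of carrier between -0.075 and 0.075 m and z of bar in the frame of carrier between -0.01 and 0.08 m)), for 0.2 s.
At the end, for the whole second after the job is handed in: The carrier stands released and upright on the mat (within 30 mm of its centre along each mat axis, long sides within 0.2 rad of the mat's); both discs lie flat on the carrier's floor and the bar flat on the tray's floor (tilt under 0.08 rad, none on another); all at rest (x of carrier in the frame of mat between -0.03 and 0.03 m and y of carrier in the frame of mat between -0.03 and 0.03 m and z of carrier in the frame of mat between -0.003 and 0.01 m and angle between the x axis of carrier and the x axis of mat, either way round below 0.2 rad and angle between carrier's own z axis and vertical below 0.06 rad and linear speed of each of carrier, disc_a, disc_b, bar below 0.03 m/s and contact force between the fingers and carrier below 0.5 N and x of disc_a in the frame of carrier between -0.09 and 0.09 m and y of disc_a in the frame of carrier between -0.045 and 0.045 m and z of disc_a in the frame of carrier between -0.005 and 0.014 m and x of disc_b in the frame of carrier between -0.09 and 0.09 m and y of disc_b in the frame of carrier between -0.045 and 0.045 m and z of disc_b in the frame of carrier between -0.005 and 0.014 m and x of bar in the frame of tray between -0.1 and 0.1 m and y of bar in the frame of tray between -0.075 and 0.075 m and z of bar in the frame of tray between -0.005 and 0.014 m and angle between each of disc_a, disc_b, bar's own z axis and vertical below 0.08 rad); the robot touches nothing.
It fails at once if a bystander is shifted by more than 30 mm (distance of any of caliper, wrench, brush, anvil, oil, can, case from where it was at the start of the episode above 0.03 m).
It fails at once if the carrier or a test piece is let fall: faster than 1 m/s while no finger touches it (a drop of about 50 mm) ((contact force between the fingers and disc_a below 0.1 N and linear speed of disc_a above 1 m/s) or (contact force between the fingers and disc_b below 0.1 N and linear speed of disc_b above 1 m/s) or (contact force between the fingers and bar below 0.1 N and linear speed of bar above 1 m/s) or (contact force between the fingers and carrier below 0.1 N and linear speed of carrier above 1 m/s)).
It fails at once if the carrier is tipped by more than 35 degrees (angle between carrier's own z axis and vertical above 0.61 rad).
It also fails if it takes over 72 s, if anything falls off the work surface, if the arm or the gripper's body presses on something with over 40 N, if the wrist force passes 120 N, or if a joint passes its speed limit or range.

ROBOT

A 7-joint arm with a two-finger parallel gripper is mounted at the origin on the work surface. World frame = base frame: x ahead of the robot, y to its left, z up, the work surface at z = 0. Lengths are in m, angles in rad, forces in N, time in s.
With the tool pointing down it reaches from about 0.4 to 0.75 m from the base axis. Payload 19.5 kg.
Tool frame: the origin (TCP) lies at the very end of the fingers, on their centre line; the grasp point (between the pads) lies 19 mm behind it (bot.grasp_offset is the distance from the TCP to the grasp point, in m); z points along the fingers, y is the direction in which the jaws open and shut (so a half turn about z gives the same grasp; the last joint's range is limited). The gripper opens to 85 mm and grips with 20 to 120 N. Pads are 22 mm wide; open, the fingers measure 114 mm over their backs; the gripper's body (76 mm by 85 mm) begins 54 mm behind the grasp point. The pads swing forward as they close: fully open they stand 13 mm farther back than shut.
Start: joints at [-1.308, 0.707, -0.028, 1.485, 0.022, 0.951, -0.075], TCP at [0.173, 0.548, 0.231] pointing down, gripper open.
Joint ranges: [-2.71, 2.71], [-0.32, 2.16], [-1.57, 1.52], [0, 2.45], [-1.46, 4.6], [0, 2.02], [-2.83, 2.83]. Speed limits (rad/s): [1.89, 1.89, 2.57, 2.57, 3.01, 3.01, 3.01].

INTERFACE

Orientations are given as a unit quaternion [x, y, z, w].
In Python, from rig import status, grab_frame, get_calibration, bot gives the robot as it stands.
- The arm moves only by the tool step_arm, never from a script. Its argument "deltas" is a list of rows, each an object of numbers: "dx", "dy", "dz": the shift along the world's x, y, z in mm; "rx", "ry", "rz": the turn, a rotation vector about the world's x, y, z in degrees. A call has exactly 8 rows; each row shifts and turns the commanded pose from where the row before left it; what a row does not reach is not made up. A row lasts 1/12 s, in which the tool goes at most 41.7 mm and 7.16 degrees, less where a joint would pass 70% of its speed; a pose out of reach is approached as far as the arm can. A call with a gripper value outside its range is refused whole. "hand" is the closure, from 0 (fully open) to 1 (shut), set as the call begins (left out, the last holds). The fingers move at their own pace and stop on an object; the grip force is fixed at half the most. Time passes only in rows, so rows that do not move let the fingers close, or fill a call up. It gives the time, the measured TCP pose, the force and the opening at its end, in the units of the state.
- status.get_state(): the state, without advancing time (a new reading comes with each control period).
- grab_frame(name): name is "side" or "top" or "wrist"; returns (picture, depth): 384x512x3 uint8, red, green, blue; 384x512 float32, m along the optical axis (not along the pixel's ray), 0 where there is no reading.
- get_calibration(name): a dict with "K" (3x3 intrinsics, pixels), "distortion" ([k1, k2, p1, p2, k3] as OpenCV has them; the pictures are not rectified), "pose" (4x4, takes a point from camera to world coordinates). Camera axes: x right, y up, looking along -z (the intrinsics and any distortion apply to the point x, -y, -z); pixel columns grow to the right and rows downward; lengths in m; the calibration is good to about 2 mm. A picture is of the moment at which its call begins: read the wrist's pose just before it. get_calibration takes no time and is no camera call; for the wrist camera it gives the pose at the moment of the call.
- bot.hand_in(): hands the job in, once; it reports no verdict.
The state is a dict: "clock": time; "joints": joint angles; "joint_velocities": joint speeds; "tau": joint torques, N m; "tcp_pos": TCP position; "orientation": TCP orientation; "wrist_force": force on the tool from outside, world axes, zero at the start; "moment": the same for the moment, N m; "gripper_width": finger opening in m.
Only numpy, scipy, OpenCV 4.12 (cv2) and the standard library are available. Lean on these libraries where they do the work, as an engineer would, in place of code of your own. Each camera call takes 0.05 s, during which the arm holds its last target. There are 200 camera calls.

## Working session

There is one attempt and no reset: what is moved stays moved. The work goes in short steps, Python scripts to look and compute and a tool call to move; the robot and the scene stay as the last step left them, time stands still between calls to the robot, and variables do not carry over. Pictures are saved under pics/ and viewed, about 8 in all and at most 12, crops included, and the job is handed in when it is done.

Besides the shell and the picture viewer there is one more tool, called after "Call:" as a command line: name --argument value ..., lists and objects as JSON in quotes. step_arm: Moves the arm, as the interface text tells. Its arguments: {"type":"object","properties":{"deltas":{"type":"array"},"hand":{"type":"number"}},"required":["deltas"]}

```bash
mkdir -p pics
cat > h.py <<'E'
import numpy as np, cv2
from rig import status, grab_frame, get_calibration, bot
def cloud(name):
    c=get_calibration(name); im,d=grab_frame(name)
    K=np.array(c["K"],float); D=np.array(c["distortion"],float); P=np.array(c["pose"])
    h,w=d.shape; u,v=np.meshgrid(np.arange(w),np.arange(h))
    n=cv2.undistortPoints(np.stack([u,v],-1).reshape(-1,1,2).astype(np.float64),K,D).reshape(h,w,2)
    pc=np.stack([n[...,0]*d,-n[...,1]*d,-d],-1)
    X=pc@P[:3,:3].T+P[:3,3]; X[d==0]=np.nan
    return im,d,X
def save(im,fn,s=1): cv2.imwrite('pics/'+fn,cv2.resize(im[...,::-1],None,fx=s,fy=s))
E
python3 - <<'E'
from h import *
s=status.get_state(); print(s['clock'],s['tcp_pos'],s['orientation'],s['gripper_width'])
for n in('top','side'):
    im,d,X=cloud(n); np.savez(f'{n}.npz',im=im,d=d,X=X); save(im,n+'.png',1.5); print(n,np.round(get_calibration(n)['pose'],3))
E
```

```text
0.0 [0.17248777 0.54825964 0.23084351] [ 1.51836211e-01  9.88405527e-01 -5.25500563e-04 -6.30668987e-05] 0.08558971954402145
top [[-5.000e-03  9.770e-01 -2.140e-01  2.510e-01]
 [-1.000e+00 -5.000e-03  0.000e+00  1.400e-02]
 [-1.000e-03  2.140e-01  9.770e-01  1.364e+00]
 [ 0.000e+00  0.000e+00  0.000e+00  1.000e+00]]
side [[ 0.79   0.473 -0.391  0.153]
 [-0.613  0.59  -0.525 -0.547]
 [-0.017  0.654  0.756  0.902]
 [ 0.     0.     0.     1.   ]]
```

View pics/top.png

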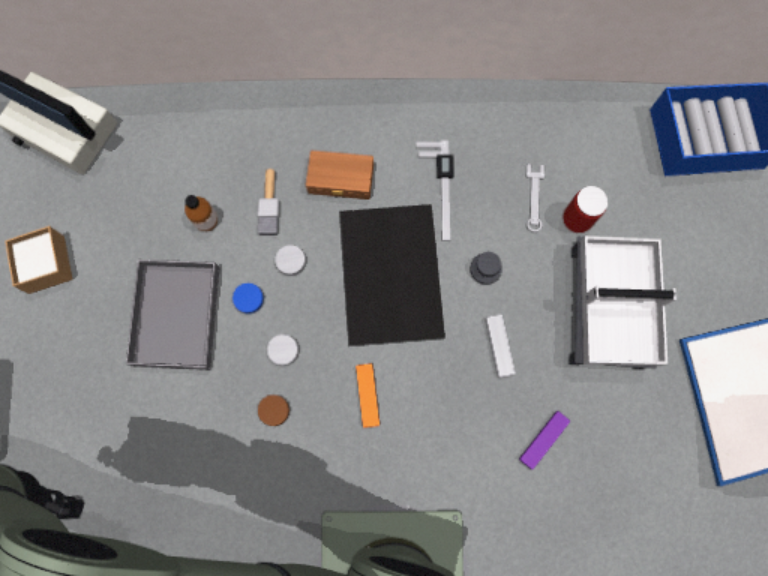

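View pics/side.png

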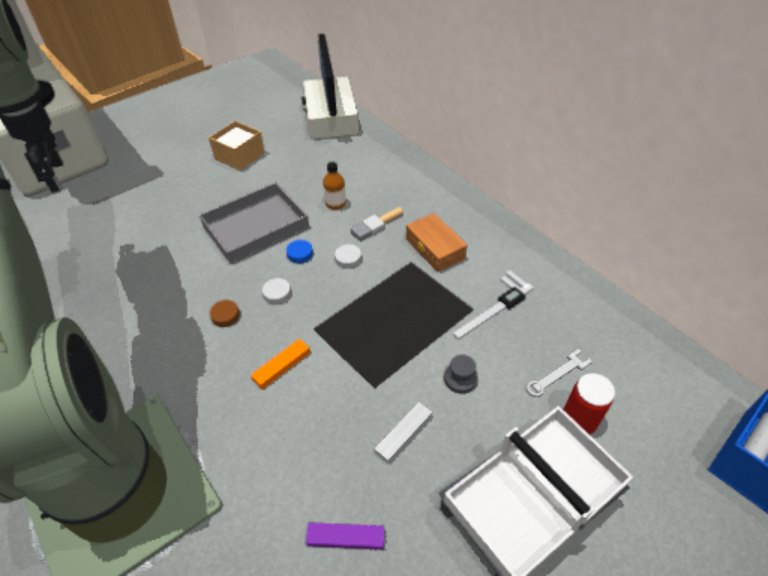

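The top view (768x576) shows these things:
- **Steel discs:** (290,260) and (283,349).
- **Disc look-alikes:** blue at (248,298) and brown at (273,410), plus the anvil at (486,268).
- **Steel bar:** (500,345).
- **Bar look-alikes:** orange at (368,395) and purple at (545,440).
- **Carrier:** on the stand at right, (622,300), with its handle running from (590,293) to (675,295).
- **Tray:** (173,315).
- **Mat:** (392,275).

I choose the two bright grey discs and the bright grey bar.

```bash
cat > m.py <<'E'
from h import *
def ray(name,uv,z):
    c=get_calibration(name);K=np.array(c["K"],float);D=np.array(c["distortion"],float);P=np.array(c["pose"])
    n=cv2.undistortPoints(np.array(uv,float).reshape(-1,1,2),K,D).reshape(-1,2)
    r=np.c_[n[:,0],-n[:,1],-np.ones(len(n))]@P[:3,:3].T; o=P[:3,3]
    return o+r*((z-o[2])/r[:,2])[:,None]
def rect(X,m):  # X points xy
    r=cv2.minAreaRect(X[:,:2].astype(np.float32)*1000); return np.round(r[0],1),np.round(r[1],1),round(r[2],1)
def blob(mask,seed):
    n,l=cv2.connectedComponents(mask.astype(np.uint8)); return l==l[seed[1],seed[0]]
E
python3 - <<'E'
from m import *
f=np.load('top.npz');im,d,X=f['im'],f['d'],f['X'];g=im.astype(int).mean(2);hsv=cv2.cvtColor(im,cv2.COLOR_RGB2HSV)
out=im.copy()
def go(nm,mask,seed,z):
    b=blob(mask,seed); vs,us=np.nonzero(b); p=ray('top',np.c_[us,vs],z)
    print(nm,'px',b.sum(),rect(p,0),'depth z med',np.round(np.nanmedian(X[b][:,2]),4),'depth xy',np.round(np.nanmedian(X[b][:,:2],0),4)); out[b]=out[b]//2+np.array([0,120,0],np.uint8)
bright=(g>165)&(hsv[...,1]<50)
go('disc1',bright,(193,173),.02)
go('disc2',bright,(188,233),.02)
go('bar',bright,(333,230),.02)
go('mat',(g<60)&(abs(X[...,2])<.02),(261,183),.003)
go('handle',(g<70)&(X[...,2]>.14),(420,196),.162)
go('carrier rim',(X[...,2]>.09)&(X[...,2]<.13)&(X[...,1]<-.3),(385,165),.105)
go('anvil',(g<100),(324,179),.03)
b=(X[...,2]>.03)&(X[...,2]<.05)&(X[...,0]>.25)&(X[...,0]<.6)&(X[...,1]>.2)&(X[...,1]<.5);print('tray rim',rect(X[b],0))
b=(X[...,2]>.095)&(X[...,2]<.115)&(X[...,0]>.2)&(X[...,0]<.65)&(X[...,1]<-.25);print('carr rim',b.sum(),rect(X[b],0))
save(out[70:300,80:470],'seg.png',2)
E
```

```text
disc1 px 300 (array([623.6, 201.8]), array([57.6, 55.9]), 89.6) depth z med 0.021 depth xy [0.6226 0.2005]
disc2 px 329 (array([442.6, 212.2]), array([59. , 55.7]), 1.1) depth z med 0.0201 depth xy [0.4421 0.2125]
bar px 448 (array([ 447.4, -213.2]), array([121.4,  32.8]), 10.4) depth z med 0.0202 depth xy [ 0.4458 -0.2135]
mat px 5548 (array([596.6,  -1.5]), array([277.4, 189.1]), 4.3) depth z med 0.0038 depth xy [ 0.5915 -0.0007]
handle px 250 (array([ 516.9, -439.6]), array([138.3,  13.9]), 89.7) depth z med 0.162 depth xy [ 0.5174 -0.4402]
carrier rim px 194894 (array([605.2,  14.1]), array([1724.5, 1205.6]), 89.7) depth z med 0.0012 depth xy [0.5624 0.0203]
anvil px 360 (array([ 599.2, -186.5]), array([59.7, 64.8]), 88.1) depth z med 0.0464 depth xy [ 0.5953 -0.1864]
tray rim (array([468.3, 379.4]), array([114. , 244.8]), 51.6)
carr rim 645 (array([ 519.2, -439.6]), array([154.1, 243.2]), 87.8)
```

View pics/seg.png

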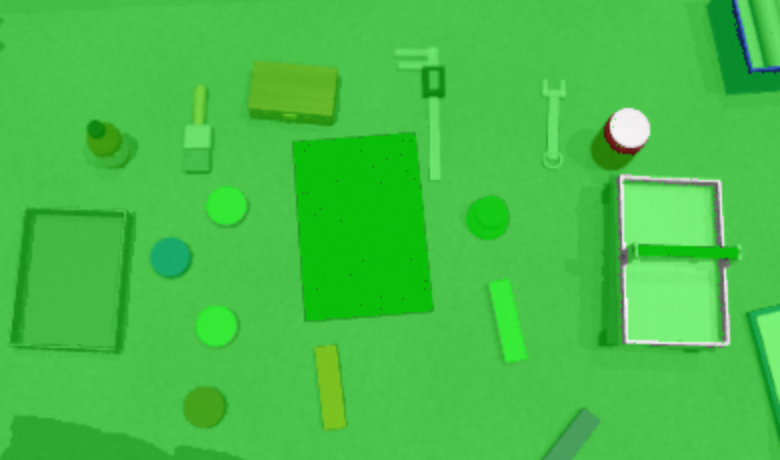

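Call:
step_arm --deltas '[{"dx": 34,"dy": -22,"rz": -3},{"dx": 34,"dy": -22,"rz": -3},{"dx": 34,"dy": -22,"rz": -3},{"dx": 34,"dy": -22,"rz": -3},{"dx": 34,"dy": -22,"rz": -3},{"dx": 34,"dy": -22,"rz": -3},{"dx": 34,"dy": -22,"rz": -3},{"dx": 34,"dy": -22,"rz": -3}]' --hand 0

```text
$.deltas[0]: bad value
```

Call:
step_arm --deltas '[{"dx": 15,"dy": -38,"rz": -3},{"dx": 15,"dy": -38,"rz": -3},{"dx": 15,"dy": -38,"rz": -3},{"dx": 15,"dy": -38,"rz": -3},{"dx": 15,"dy": -38,"rz": -3},{"dx": 15,"dy": -38,"rz": -3},{"dx": 15,"dy": -38,"rz": -3},{"dx": 15,"dy": -38,"rz": -3}]'

```text
$.deltas[0]: bad value
```

Call:
step_arm --deltas '[{"dy": -40,"rz": -3},{"dy": -40,"rz": -3},{"dy": -40,"rz": -3},{"dy": -40,"rz": -3},{"dy": -40,"rz": -3},{"dy": -40,"rz": -3},{"dy": -40,"rz": -3},{"dy": -40,"rz": -3}]'

```text
$.deltas[0]: bad value
```

Call:
step_arm --deltas '[{"dx": 34,"dy": -22,"dz": 0,"rx": 0,"ry": 0,"rz": -3},{"dx": 34,"dy": -22,"dz": 0,"rx": 0,"ry": 0,"rz": -3},{"dx": 34,"dy": -22,"dz": 0,"rx": 0,"ry": 0,"rz": -3},{"dx": 34,"dy": -22,"dz": 0,"rx": 0,"ry": 0,"rz": -3},{"dx": 34,"dy": -22,"dz": 0,"rx": 0,"ry": 0,"rz": -3},{"dx": 34,"dy": -22,"dz": 0,"rx": 0,"ry": 0,"rz": -3},{"dx": 34,"dy": -22,"dz": 0,"rx": 0,"ry": 0,"rz": -3},{"dx": 34,"dy": -22,"dz": 0,"rx": 0,"ry": 0,"rz": -3}]' --hand 0

```text
clock: 0.77
tcp_pos: [0.4459, 0.371, 0.2311]
orientation: [0.355, 0.935, -0.0, -0.0]
wrist_force: [-0.7, 0.8, 0.6]
gripper_width: 0.0851
```

Call:
step_arm --deltas '[{"dx": 15,"dy": -38,"dz": 0,"rx": 0,"ry": 0,"rz": -3},{"dx": 15,"dy": -38,"dz": 0,"rx": 0,"ry": 0,"rz": -3},{"dx": 15,"dy": -38,"dz": 0,"rx": 0,"ry": 0,"rz": -3},{"dx": 15,"dy": -38,"dz": 0,"rx": 0,"ry": 0,"rz": -3},{"dx": 15,"dy": -38,"dz": 0,"rx": 0,"ry": 0,"rz": -3},{"dx": 15,"dy": -38,"dz": 0,"rx": 0,"ry": 0,"rz": -3},{"dx": 15,"dy": -38,"dz": 0,"rx": 0,"ry": 0,"rz": -3},{"dx": 15,"dy": -38,"dz": 0,"rx": 0,"ry": 0,"rz": -3}]'

```text
clock: 1.43
tcp_pos: [0.5648, 0.0665, 0.2312]
orientation: [0.542, 0.841, -0.0, -0.0]
wrist_force: [0.1, 0.5, 0.0]
gripper_width: 0.0852
```

Call:
step_arm --deltas '[{"dx": 0,"dy": -40,"dz": 0,"rx": 0,"ry": 0,"rz": -3},{"dx": 0,"dy": -40,"dz": 0,"rx": 0,"ry": 0,"rz": -3},{"dx": 0,"dy": -40,"dz": 0,"rx": 0,"ry": 0,"rz": -3},{"dx": 0,"dy": -40,"dz": 0,"rx": 0,"ry": 0,"rz": -3},{"dx": 0,"dy": -40,"dz": 0,"rx": 0,"ry": 0,"rz": -3},{"dx": 0,"dy": -40,"dz": 0,"rx": 0,"ry": 0,"rz": -3},{"dx": 0,"dy": -40,"dz": 0,"rx": 0,"ry": 0,"rz": -3},{"dx": 0,"dy": -40,"dz": 0,"rx": 0,"ry": 0,"rz": -3}]'

```text
clock: 2.1
tcp_pos: [0.5641, -0.2534, 0.2311]
orientation: [0.705, 0.71, -0.0, -0.0]
wrist_force: [0.4, 0.8, 0.8]
gripper_width: 0.0854
```

Call:
step_arm --deltas '[{"dx": -8,"dy": -32,"dz": 0,"rx": 0,"ry": 0,"rz": 0},{"dx": -8,"dy": -32,"dz": 0,"rx": 0,"ry": 0,"rz": 0},{"dx": -8,"dy": -32,"dz": 0,"rx": 0,"ry": 0,"rz": 0},{"dx": -8,"dy": -32,"dz": 0,"rx": 0,"ry": 0,"rz": 0},{"dx": -8,"dy": -32,"dz": 0,"rx": 0,"ry": 0,"rz": 0},{"dx": -7,"dy": -27,"dz": 0,"rx": 0,"ry": 0,"rz": 0},{"dx": 0,"dy": 0,"dz": 0,"rx": 0,"ry": 0,"rz": 0},{"dx": 0,"dy": 0,"dz": 0,"rx": 0,"ry": 0,"rz": 0}]'

```text
clock: 2.77
tcp_pos: [0.5166, -0.4397, 0.2305]
orientation: [0.705, 0.71, -0.0, -0.001]
wrist_force: [0.5, -0.2, 0.4]
gripper_width: 0.0852
```

Run:
```python
from m import *
s=status.get_state();print(s['clock'],s['tcp_pos'],np.round(s['orientation'],4),np.round(s['joints'],2))
from scipy.spatial.transform import Rotation as R
print('tool y',R.from_quat(s['orientation']).as_matrix()[:,1])
im,d,X=cloud('wrist');save(im,'w1.png',1.2);np.savez('w1.npz',im=im,d=d,X=X)
b=(X[...,2]>.15)&(X[...,2]<.172)&(np.abs(X[...,1]+.44)<.1)&(im.mean(2)<90)
print(b.sum(),rect(X[b],0))
# tray from top
p=ray('top',np.array([(139,262),(217,262),(210,368),(130,367)])/1.5,.04);print('tray',p.round(3),p.mean(0))
```

```text
2.7667 [ 0.51655441 -0.4397239   0.2304896 ] [ 7.046e-01  7.096e-01 -2.000e-04 -5.000e-04] [ 0.6   0.9   0.17  1.03 -0.14  1.22  0.76]
tool y [ 0.99997379  0.00715896 -0.00108251]
3946 (array([ 516.5, -438.8]), array([146.4,  17.8]), 88.9)
tray [[0.612 0.501 0.04 ]
 [0.611 0.342 0.04 ]
 [0.401 0.346 0.04 ]
 [0.402 0.505 0.04 ]] [0.50661899 0.42343516 0.04      ]
```

View pics/w1.png

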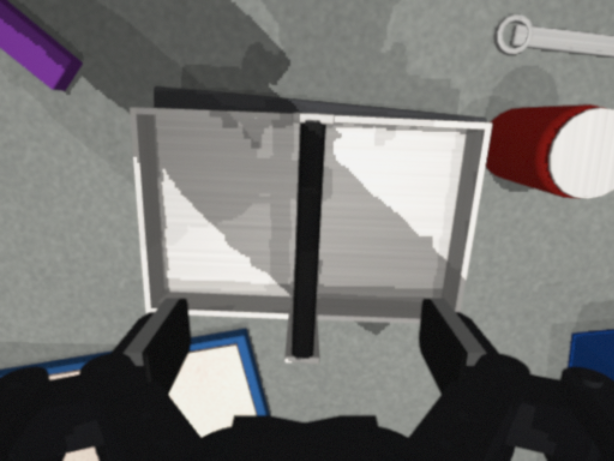

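Close view: the handle runs straight from (313,125) to (302,355), midway between the fingers, so both measurements agree. I'll descend and grip.

Call:
step_arm --deltas '[{"dx": 0,"dy": 0,"dz": -15,"rx": 0,"ry": 0,"rz": -1.5},{"dx": 0,"dy": 0,"dz": -15,"rx": 0,"ry": 0,"rz": 0},{"dx": 0,"dy": 0,"dz": -15,"rx": 0,"ry": 0,"rz": 0},{"dx": 0,"dy": 0,"dz": -15,"rx": 0,"ry": 0,"rz": 0},{"dx": 0,"dy": 0,"dz": -14,"rx": 0,"ry": 0,"rz": 0},{"dx": 0,"dy": 0,"dz": -12,"rx": 0,"ry": 0,"rz": 0},{"dx": 0,"dy": 0,"dz": -8,"rx": 0,"ry": 0,"rz": 0},{"dx": 0,"dy": 0,"dz": 0,"rx": 0,"ry": 0,"rz": 0}]'

```text
clock: 3.48
tcp_pos: [0.5177, -0.4371, 0.1358]
orientation: [0.713, 0.702, 0.0, -0.001]
wrist_force: [-0.4, 0.2, -1.4]
gripper_width: 0.0853
```

Call:
step_arm --deltas '[{"dx": 0,"dy": 0,"dz": 0,"rx": 0,"ry": 0,"rz": 0},{"dx": 0,"dy": 0,"dz": 0,"rx": 0,"ry": 0,"rz": 0},{"dx": 0,"dy": 0,"dz": 0,"rx": 0,"ry": 0,"rz": 0},{"dx": 0,"dy": 0,"dz": 0,"rx": 0,"ry": 0,"rz": 0},{"dx": 0,"dy": 0,"dz": 0,"rx": 0,"ry": 0,"rz": 0},{"dx": 0,"dy": 0,"dz": 0,"rx": 0,"ry": 0,"rz": 0},{"dx": 0,"dy": 0,"dz": 0,"rx": 0,"ry": 0,"rz": 0},{"dx": 0,"dy": 0,"dz": 0,"rx": 0,"ry": 0,"rz": 0}]' --hand 1

```text
clock: 4.15
tcp_pos: [0.5177, -0.4387, 0.1377]
orientation: [0.713, 0.701, 0.0, 0.0]
wrist_force: [0.8, 0.3, 5.8]
gripper_width: 0.0128
```

Call:
step_arm --deltas '[{"dx": 0,"dy": 0,"dz": 5,"rx": 0,"ry": 0,"rz": 0},{"dx": 0,"dy": 0,"dz": 10,"rx": 0,"ry": 0,"rz": 0},{"dx": 0,"dy": 0,"dz": 12,"rx": 0,"ry": 0,"rz": 0},{"dx": 0,"dy": 0,"dz": 12,"rx": 0,"ry": 0,"rz": 0},{"dx": 0,"dy": 0,"dz": 12,"rx": 0,"ry": 0,"rz": 0},{"dx": 0,"dy": 0,"dz": 12,"rx": 0,"ry": 0,"rz": 0},{"dx": 0,"dy": 0,"dz": 10,"rx": 0,"ry": 0,"rz": 0},{"dx": 0,"dy": 0,"dz": 2,"rx": 0,"ry": 0,"rz": 0}]'

```text
clock: 4.82
tcp_pos: [0.5178, -0.4389, 0.2143]
orientation: [0.713, 0.701, 0.0, 0.001]
wrist_force: [-0.3, 0.7, -5.5]
gripper_width: 0.013
```

Run:
```python
from m import *
s=status.get_state();print(s['clock'],s['tcp_pos'],s['wrist_force'],s['moment'],s['gripper_width'])
im,d,X=cloud('side');save(im[150:384,250:512],'s1.png',2)
```

```text
4.8167 [ 0.51783699 -0.43886905  0.21430124] [-0.2829985   0.74994414 -5.49111368] [-0.02071067 -0.01364562 -0.0285294 ] 0.012987581849837901
```

View pics/s1.png

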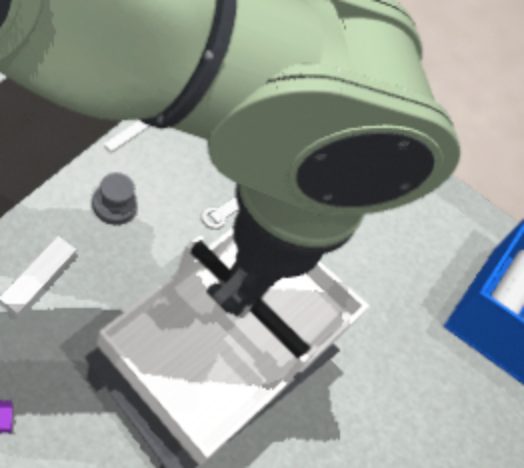

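The crop shows the carrier held level above the stand, about 77 mm up. Wrist force is -5.5 N, which fits its weight. Next I carry it to the mat.

Call:
step_arm --deltas '[{"dx": 5,"dy": 10,"dz": 0,"rx": 0,"ry": 0,"rz": 0.3},{"dx": 5,"dy": 20,"dz": 0,"rx": 0,"ry": 0,"rz": 0.3},{"dx": 5,"dy": 28,"dz": 0,"rx": 0,"ry": 0,"rz": 0.3},{"dx": 5,"dy": 30,"dz": 0,"rx": 0,"ry": 0,"rz": 0.3},{"dx": 5,"dy": 30,"dz": 0,"rx": 0,"ry": 0,"rz": 0.3},{"dx": 5,"dy": 30,"dz": 0,"rx": 0,"ry": 0,"rz": 0.3},{"dx": 5,"dy": 30,"dz": 0,"rx": 0,"ry": 0,"rz": 0.3},{"dx": 5,"dy": 30,"dz": 0,"rx": 0,"ry": 0,"rz": 0.3}]'

```text
clock: 5.53
tcp_pos: [0.5574, -0.2284, 0.2117]
orientation: [0.698, 0.716, -0.0, -0.001]
wrist_force: [0.8, 0.3, -4.9]
gripper_width: 0.0129
```

Call:
step_arm --deltas '[{"dx": 5,"dy": 30,"dz": 0,"rx": 0,"ry": 0,"rz": 0.3},{"dx": 5,"dy": 30,"dz": 0,"rx": 0,"ry": 0,"rz": 0.3},{"dx": 5,"dy": 30,"dz": 0,"rx": 0,"ry": 0,"rz": 0.3},{"dx": 5,"dy": 30,"dz": 0,"rx": 0,"ry": 0,"rz": 0.3},{"dx": 5,"dy": 30,"dz": 0,"rx": 0,"ry": 0,"rz": 0.3},{"dx": 5,"dy": 30,"dz": 0,"rx": 0,"ry": 0,"rz": 0.4},{"dx": 5,"dy": 30,"dz": 0,"rx": 0,"ry": 0,"rz": 0.5},{"dx": 5,"dy": 19,"dz": 0,"rx": 0,"ry": 0,"rz": 0.5}]'

```text
clock: 6.2
tcp_pos: [0.5972, 0.0026, 0.2116]
orientation: [0.679, 0.734, 0.0, -0.001]
wrist_force: [0.6, -0.2, -5.4]
gripper_width: 0.0129
```

Call:
step_arm --deltas '[{"dx": 0,"dy": 0,"dz": 0,"rx": 0,"ry": 0,"rz": 0},{"dx": 0,"dy": 0,"dz": -10,"rx": 0,"ry": 0,"rz": 0},{"dx": 0,"dy": 0,"dz": -16,"rx": 0,"ry": 0,"rz": 0},{"dx": 0,"dy": 0,"dz": -18,"rx": 0,"ry": 0,"rz": 0},{"dx": 0,"dy": 0,"dz": -18,"rx": 0,"ry": 0,"rz": 0},{"dx": 0,"dy": 0,"dz": -18,"rx": 0,"ry": 0,"rz": 0},{"dx": 0,"dy": 0,"dz": -14,"rx": 0,"ry": 0,"rz": 0},{"dx": 0,"dy": 0,"dz": -8,"rx": 0,"ry": 0,"rz": 0}]'

```text
clock: 6.87
tcp_pos: [0.5963, -0.0024, 0.1078]
orientation: [0.68, 0.733, -0.001, -0.001]
wrist_force: [0.5, 0.5, -5.4]
gripper_width: 0.0126
```

Run:
```python
from m import *
s=status.get_state();print(s['clock'],s['tcp_pos'],np.round(s['orientation'],4),s['wrist_force'])
for n in('top','wrist'):
    im,d,X=cloud(n)
    for lo,hi in((.06,.08),(.05,.09)):
        b=(X[...,2]>lo)&(X[...,2]<hi)&(abs(X[...,0]-.6)<.17)&(abs(X[...,1])<.12)&(im.min(2)>120);print(n,b.sum(),rect(X[b],0) if b.sum()>20 else '',np.median(X[b][:,2]))
    if n=='top': save(im[100:280,180:340],'t2.png',3)
```

```text
6.8667 [ 0.59631451 -0.00244944  0.10775754] [ 0.6803  0.733  -0.0012 -0.0009] [ 0.45706531  0.46364421 -5.35996842]
top 67 (array([553.2, -79.1]), array([ 35.3, 151.2]), 80.3) 0.07554415917075352
top 87 (array([555.7, -70.8]), array([ 36.6, 150.1]), 87.3) 0.07518479299610648
wrist 6512 (array([595. ,  -4.4]), array([241.8, 150.6]), 4.0) 0.07392489644330744
wrist 6512 (array([595. ,  -4.4]), array([241.8, 150.6]), 4.0) 0.07392489644330744
```

View pics/t2.png

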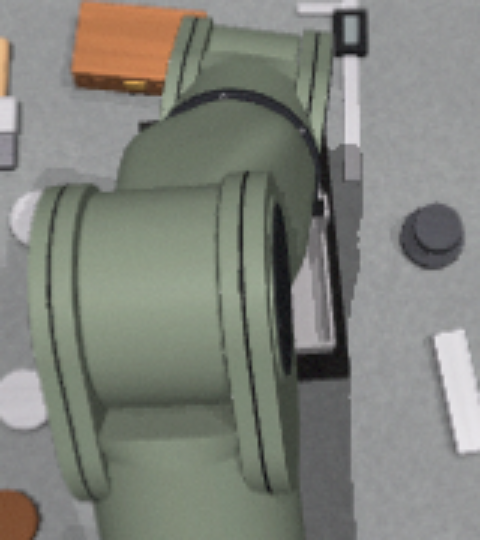

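The top view is mostly hidden by the arm, but the carrier stays inside the mat's edge. The wrist measurement puts it within 3 mm and 0.3° of the mat. I'll lower it and release.

Call:
step_arm --deltas '[{"dx": 1,"dy": 2,"dz": -10,"rx": 0,"ry": 0,"rz": 0},{"dx": 0,"dy": 0,"dz": -9,"rx": 0,"ry": 0,"rz": 0},{"dx": 0,"dy": 0,"dz": -6,"rx": 0,"ry": 0,"rz": 0},{"dx": 0,"dy": 0,"dz": -4,"rx": 0,"ry": 0,"rz": 0},{"dx": 0,"dy": 0,"dz": -3,"rx": 0,"ry": 0,"rz": 0},{"dx": 0,"dy": 0,"dz": -2,"rx": 0,"ry": 0,"rz": 0},{"dx": 0,"dy": 0,"dz": -1,"rx": 0,"ry": 0,"rz": 0},{"dx": 0,"dy": 0,"dz": 0,"rx": 0,"ry": 0,"rz": 0}]'

```text
clock: 7.63
tcp_pos: [0.5986, 0.0005, 0.0753]
orientation: [0.68, 0.733, 0.0, 0.0]
wrist_force: [0.4, -0.3, -5.1]
gripper_width: 0.013
```

Call:
step_arm --deltas '[{"dx": 0,"dy": 0,"dz": -1,"rx": 0,"ry": 0,"rz": 0},{"dx": 0,"dy": 0,"dz": -1,"rx": 0,"ry": 0,"rz": 0},{"dx": 0,"dy": 0,"dz": -1,"rx": 0,"ry": 0,"rz": 0},{"dx": 0,"dy": 0,"dz": -1,"rx": 0,"ry": 0,"rz": 0},{"dx": 0,"dy": 0,"dz": -0.5,"rx": 0,"ry": 0,"rz": 0},{"dx": 0,"dy": 0,"dz": 0,"rx": 0,"ry": 0,"rz": 0},{"dx": 0,"dy": 0,"dz": 0,"rx": 0,"ry": 0,"rz": 0},{"dx": 0,"dy": 0,"dz": 0,"rx": 0,"ry": 0,"rz": 0}]'

```text
clock: 8.3
tcp_pos: [0.5986, 0.0005, 0.0708]
orientation: [0.68, 0.733, -0.0, -0.0]
wrist_force: [0.0, 0.4, -4.5]
gripper_width: 0.0131
```

Call:
step_arm --deltas '[{"dx": 0,"dy": 0,"dz": -0.5,"rx": 0,"ry": 0,"rz": 0},{"dx": 0,"dy": 0,"dz": -0.5,"rx": 0,"ry": 0,"rz": 0},{"dx": 0,"dy": 0,"dz": -0.5,"rx": 0,"ry": 0,"rz": 0},{"dx": 0,"dy": 0,"dz": -0.5,"rx": 0,"ry": 0,"rz": 0},{"dx": 0,"dy": 0,"dz": 0,"rx": 0,"ry": 0,"rz": 0},{"dx": 0,"dy": 0,"dz": 0,"rx": 0,"ry": 0,"rz": 0},{"dx": 0,"dy": 0,"dz": 0,"rx": 0,"ry": 0,"rz": 0},{"dx": 0,"dy": 0,"dz": 0,"rx": 0,"ry": 0,"rz": 0}]'

```text
clock: 8.97
tcp_pos: [0.5986, 0.0005, 0.0706]
orientation: [0.68, 0.733, 0.0, 0.0]
wrist_force: [-12.1, 1.5, 30.4]
gripper_width: 0.0129
```

Contact at the expected height (30 N). I'll ease up 1.5 mm, then open and back off.

Call:
step_arm --deltas '[{"dx": 0,"dy": 0,"dz": 1.3,"rx": 0,"ry": 0,"rz": 0},{"dx": 0,"dy": 0,"dz": 0,"rx": 0,"ry": 0,"rz": 0},{"dx": 0,"dy": 0,"dz": 0,"rx": 0,"ry": 0,"rz": 0},{"dx": 0,"dy": 0,"dz": 0,"rx": 0,"ry": 0,"rz": 0},{"dx": 0,"dy": 0,"dz": 0,"rx": 0,"ry": 0,"rz": 0},{"dx": 0,"dy": 0,"dz": 0,"rx": 0,"ry": 0,"rz": 0},{"dx": 0,"dy": 0,"dz": 0,"rx": 0,"ry": 0,"rz": 0},{"dx": 0,"dy": 0,"dz": 0,"rx": 0,"ry": 0,"rz": 0}]'

```text
clock: 9.63
tcp_pos: [0.5987, 0.0005, 0.0707]
orientation: [0.68, 0.733, 0.0, 0.0]
wrist_force: [-3.8, 1.1, 11.3]
gripper_width: 0.013
```

Call:
step_arm --deltas '[{"dx": 0,"dy": 0,"dz": 0,"rx": 0,"ry": 0,"rz": 0},{"dx": 0,"dy": 0,"dz": 0,"rx": 0,"ry": 0,"rz": 0},{"dx": 0,"dy": 0,"dz": 0,"rx": 0,"ry": 0,"rz": 0},{"dx": 0,"dy": 0,"dz": 0,"rx": 0,"ry": 0,"rz": 0},{"dx": 0,"dy": 0,"dz": 0,"rx": 0,"ry": 0,"rz": 0},{"dx": 0,"dy": 0,"dz": 0,"rx": 0,"ry": 0,"rz": 0},{"dx": 0,"dy": 0,"dz": 0,"rx": 0,"ry": 0,"rz": 0},{"dx": 0,"dy": 0,"dz": 0,"rx": 0,"ry": 0,"rz": 0}]' --hand 0

```text
clock: 10.3
tcp_pos: [0.5985, 0.0005, 0.07]
orientation: [0.68, 0.733, -0.0, -0.0]
wrist_force: [0.2, 0.6, 0.6]
gripper_width: 0.0854
```

Call:
step_arm --deltas '[{"dx": 0,"dy": 0,"dz": 8,"rx": 0,"ry": 0,"rz": 0},{"dx": 0,"dy": 0,"dz": 12,"rx": 0,"ry": 0,"rz": 0},{"dx": 0,"dy": 0,"dz": 15,"rx": 0,"ry": 0,"rz": 0},{"dx": 0,"dy": 0,"dz": 20,"rx": 0,"ry": 0,"rz": 0},{"dx": 0,"dy": 0,"dz": 25,"rx": 0,"ry": 0,"rz": 0},{"dx": 0,"dy": 0,"dz": 30,"rx": 0,"ry": 0,"rz": 0},{"dx": 0,"dy": 0,"dz": 20,"rx": 0,"ry": 0,"rz": 0},{"dx": 0,"dy": 0,"dz": 0,"rx": 0,"ry": 0,"rz": 0}]'

```text
clock: 10.97
tcp_pos: [0.6, 0.0003, 0.2052]
orientation: [0.68, 0.733, 0.002, 0.002]
wrist_force: [0.7, -0.8, -0.3]
gripper_width: 0.0856
```

Run:
```python
from m import *
s=status.get_state();print(s['clock'],s['tcp_pos'],np.round(s['orientation'],4),np.round(s['joints'],2))
im,d,X=cloud('wrist')
b=(X[...,2]>.03)&(X[...,2]<.045)&(abs(X[...,0]-.6)<.15)&(abs(X[...,1])<.1)&(im.min(2)>120);print(b.sum(),rect(X[b],0),np.median(X[b][:,2]))
b=(X[...,2]>.08)&(X[...,2]<.105)&(abs(X[...,0]-.6)<.03)&(abs(X[...,1])<.1)&(im.max(2)<90);print(b.sum(),rect(X[b],0),np.median(X[b][:,2]))
```

```text
10.9667 [5.99968993e-01 2.93095420e-04 2.05246198e-01] [0.6799 0.7333 0.0022 0.0024] [-0.16  0.78  0.22  1.44 -0.19  0.93  0.18]
3126 (array([598. ,  -1.4]), array([241.4, 150.1]), 3.9) 0.03735742037510614
2772 (array([597.1,  -2.1]), array([ 16.3, 142.4]), 4.8) 0.094296580931297
```

The carrier is at (598,-1) mm, yaw 3.9°, with its rim at the right height: well centred on the mat. Next is disc 1.

Call:
step_arm --deltas '[{"dx": 1,"dy": 13,"dz": 0,"rx": 0,"ry": 0,"rz": 5.6},{"dx": 1,"dy": 13,"dz": 0,"rx": 0,"ry": 0,"rz": 5.6},{"dx": 1,"dy": 13,"dz": 0,"rx": 0,"ry": 0,"rz": 5.6},{"dx": 1,"dy": 13,"dz": 0,"rx": 0,"ry": 0,"rz": 5.6},{"dx": 1,"dy": 13,"dz": 0,"rx": 0,"ry": 0,"rz": 5.6},{"dx": 1,"dy": 13,"dz": 0,"rx": 0,"ry": 0,"rz": 5.6},{"dx": 1,"dy": 13,"dz": 0,"rx": 0,"ry": 0,"rz": 5.6},{"dx": 1,"dy": 13,"dz": 0,"rx": 0,"ry": 0,"rz": 5.6}]'

```text
clock: 11.68
tcp_pos: [0.6063, 0.105, 0.2001]
orientation: [0.347, 0.938, -0.0, -0.0]
wrist_force: [0.9, -0.4, 0.5]
gripper_width: 0.0852
```

Call:
step_arm --deltas '[{"dx": 2,"dy": 13,"dz": -3,"rx": 0,"ry": 0,"rz": 5.6},{"dx": 2,"dy": 13,"dz": -6,"rx": 0,"ry": 0,"rz": 5.6},{"dx": 2,"dy": 13,"dz": -6,"rx": 0,"ry": 0,"rz": 5.6},{"dx": 2,"dy": 13,"dz": -6,"rx": 0,"ry": 0,"rz": 5.6},{"dx": 2,"dy": 13,"dz": -6,"rx": 0,"ry": 0,"rz": 5.6},{"dx": 2,"dy": 13,"dz": -6,"rx": 0,"ry": 0,"rz": 5.6},{"dx": 2,"dy": 13,"dz": -6,"rx": 0,"ry": 0,"rz": 5.6},{"dx": 1,"dy": 6,"dz": -3,"rx": 0,"ry": 0,"rz": 5.6}]'

```text
clock: 12.35
tcp_pos: [0.6209, 0.2031, 0.1572]
orientation: [-0.037, 0.999, 0.0, -0.001]
wrist_force: [0.3, 0.5, -1.0]
gripper_width: 0.0857
```

Call:
step_arm --deltas '[{"dx": 0,"dy": 0,"dz": 0,"rx": 0,"ry": 0,"rz": 0},{"dx": 0,"dy": 0,"dz": 0,"rx": 0,"ry": 0,"rz": 0},{"dx": 0,"dy": 0,"dz": 0,"rx": 0,"ry": 0,"rz": 0},{"dx": 0,"dy": 0,"dz": 0,"rx": 0,"ry": 0,"rz": 0},{"dx": 0,"dy": 0,"dz": 0,"rx": 0,"ry": 0,"rz": 0},{"dx": 0,"dy": 0,"dz": 0,"rx": 0,"ry": 0,"rz": 0},{"dx": 0,"dy": 0,"dz": 0,"rx": 0,"ry": 0,"rz": 0},{"dx": 0,"dy": 0,"dz": 0,"rx": 0,"ry": 0,"rz": 0}]'

```text
clock: 13.02
tcp_pos: [0.6216, 0.2014, 0.1582]
orientation: [-0.034, 0.999, -0.0, 0.0]
wrist_force: [0.4, -0.8, -0.2]
gripper_width: 0.0852
```

```bash
cat > disc.py <<'E'
from m import *
import sys
cx,cy=map(float,sys.argv[1:3]); r=float(sys.argv[3]) if len(sys.argv)>3 else .05
s=status.get_state();print(s['clock'],np.round(s['tcp_pos'],4),np.round(s['orientation'],4),np.round(s['joints'],2))
im,d,X=cloud('wrist')
b=(X[...,2]>.012)&(X[...,2]<.028)&(np.hypot(X[...,0]-cx,X[...,1]-cy)<r)
hsv=cv2.cvtColor(im,cv2.COLOR_RGB2HSV)
p=(X[b][:,:2]*1000).astype(np.float32)
print(b.sum(),'circle',cv2.minEnclosingCircle(p),rect(X[b],0),'z',np.median(X[b][:,2]),'rgb',np.median(im[b],0))
if len(sys.argv)>4: save(im,sys.argv[4],1)
E
python3 disc.py .623 .201 .05 w3.png
```

```text
13.0167 [0.6216 0.2014 0.1582] [-3.410e-02  9.994e-01 -1.000e-04  1.000e-04] [-0.28  0.92 -0.2   1.25  0.19  0.99  1.14]
3426 circle ((620.456787109375, 199.8575439453125), 29.900896072387695) (array([620.4, 200. ]), array([59.1, 58.9]), 55.2) z 0.019444929714768494 rgb [216.  215.  211.5]
```

View pics/w3.png

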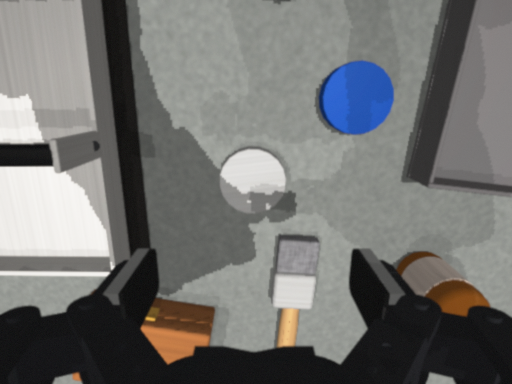

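The wrist view shows disc 1 at (252,180), with the blue look-alike at (356,97), the brush at (296,270) and a clear space around the disc. I'll check in depth how far the open fingertips reach relative to the TCP.

Run:
```python
from m import *
s=status.get_state();t=s['tcp_pos']
im,d,X=cloud('wrist')
b=(d>0)&(X[...,2]>.1)&(np.hypot(X[...,0]-t[0],X[...,1]-t[1])<.12)
vs,us=np.nonzero(b);q=X[b]-t
for a,c,m in(('L',0,us<256),('R',0,us>=256)):
    z=q[m]; i=np.argsort(z[:,2])[:200]; print(a,m.sum(),np.round(np.percentile(z[:,2],[0,1,5,20]),4),z[i].mean(0).round(4))
```

```text
L 17412 [0.0116 0.0176 0.0281 0.058 ] [ 0.0001 -0.0432  0.0157]
R 17545 [0.0115 0.0174 0.028  0.0582] [-0.0057  0.0431  0.0155]
```

Open tips sit about 12 mm behind the TCP, and about 6 mm at a 60 mm opening. So TCP z = -2 mm leaves the tips about 4 mm above the table when gripping.

Call:
step_arm --deltas '[{"dx": 0,"dy": -1,"dz": -20,"rx": 0,"ry": 0,"rz": 0},{"dx": 0,"dy": 0,"dz": -25,"rx": 0,"ry": 0,"rz": 0},{"dx": 0,"dy": 0,"dz": -25,"rx": 0,"ry": 0,"rz": 0},{"dx": 0,"dy": 0,"dz": -25,"rx": 0,"ry": 0,"rz": 0},{"dx": 0,"dy": 0,"dz": -25,"rx": 0,"ry": 0,"rz": 0},{"dx": 0,"dy": 0,"dz": -20,"rx": 0,"ry": 0,"rz": 0},{"dx": 0,"dy": 0,"dz": -10,"rx": 0,"ry": 0,"rz": 0},{"dx": 0,"dy": 0,"dz": 0,"rx": 0,"ry": 0,"rz": 0}]'

```text
clock: 13.78
tcp_pos: [0.6206, 0.2001, 0.0062]
orientation: [-0.034, 0.999, -0.0, -0.001]
wrist_force: [-0.3, 0.3, 0.6]
gripper_width: 0.0855
```

Call:
step_arm --deltas '[{"dx": 0,"dy": 0,"dz": -4,"rx": 0,"ry": 0,"rz": 0},{"dx": 0,"dy": 0,"dz": -4,"rx": 0,"ry": 0,"rz": 0},{"dx": 0,"dy": 0,"dz": -2,"rx": 0,"ry": 0,"rz": 0},{"dx": 0,"dy": 0,"dz": 0,"rx": 0,"ry": 0,"rz": 0},{"dx": 0,"dy": 0,"dz": 0,"rx": 0,"ry": 0,"rz": 0},{"dx": 0,"dy": 0,"dz": 0,"rx": 0,"ry": 0,"rz": 0},{"dx": 0,"dy": 0,"dz": 0,"rx": 0,"ry": 0,"rz": 0},{"dx": 0,"dy": 0,"dz": 0,"rx": 0,"ry": 0,"rz": 0}]'

```text
clock: 14.45
tcp_pos: [0.6216, 0.2005, -0.0017]
orientation: [-0.034, 0.999, -0.0, 0.0]
wrist_force: [0.2, -0.2, -0.3]
gripper_width: 0.0853
```

Call:
step_arm --deltas '[{"dx": 0,"dy": 0,"dz": 0,"rx": 0,"ry": 0,"rz": 0},{"dx": 0,"dy": 0,"dz": 0,"rx": 0,"ry": 0,"rz": 0},{"dx": 0,"dy": 0,"dz": 0,"rx": 0,"ry": 0,"rz": 0},{"dx": 0,"dy": 0,"dz": 0,"rx": 0,"ry": 0,"rz": 0},{"dx": 0,"dy": 0,"dz": 0,"rx": 0,"ry": 0,"rz": 0},{"dx": 0,"dy": 0,"dz": 0,"rx": 0,"ry": 0,"rz": 0},{"dx": 0,"dy": 0,"dz": 0,"rx": 0,"ry": 0,"rz": 0},{"dx": 0,"dy": 0,"dz": 0,"rx": 0,"ry": 0,"rz": 0}]' --hand 1

```text
clock: 15.12
tcp_pos: [0.6216, 0.2003, -0.0014]
orientation: [-0.034, 0.999, -0.0, 0.0]
wrist_force: [-4.0, -2.0, 11.4]
gripper_width: 0.0574
```

Call:
step_arm --deltas '[{"dx": 0,"dy": 0,"dz": 4,"rx": 0,"ry": 0,"rz": 0},{"dx": 0,"dy": 0,"dz": 10,"rx": 0,"ry": 0,"rz": 0},{"dx": 5,"dy": 0,"dz": 12,"rx": 0,"ry": 0,"rz": 0},{"dx": 6,"dy": 0,"dz": 12,"rx": 0,"ry": 0,"rz": 0},{"dx": 6,"dy": 0,"dz": 12,"rx": 0,"ry": 0,"rz": 0},{"dx": 6,"dy": 0,"dz": 12,"rx": 0,"ry": 0,"rz": 0},{"dx": 6,"dy": 0,"dz": 12,"rx": 0,"ry": 0,"rz": 0},{"dx": 6,"dy": 0,"dz": 6,"rx": 0,"ry": 0,"rz": 0}]'

```text
clock: 15.78
tcp_pos: [0.6572, 0.2006, 0.0802]
orientation: [-0.034, 0.999, 0.0, 0.001]
wrist_force: [-0.3, 0.0, -4.2]
gripper_width: 0.058
```

Call:
step_arm --deltas '[{"dx": 4,"dy": -15,"dz": 0,"rx": 0,"ry": 0,"rz": 0},{"dx": 0,"dy": -28,"dz": 0,"rx": 0,"ry": 0,"rz": 0},{"dx": 0,"dy": -30,"dz": 0,"rx": 0,"ry": 0,"rz": 0},{"dx": 0,"dy": -30,"dz": 0,"rx": 0,"ry": 0,"rz": 0},{"dx": 0,"dy": -30,"dz": 0,"rx": 0,"ry": 0,"rz": 0},{"dx": 0,"dy": -30,"dz": 0,"rx": 0,"ry": 0,"rz": 0},{"dx": 0,"dy": -22,"dz": 0,"rx": 0,"ry": 0,"rz": 0},{"dx": 0,"dy": -12,"dz": 0,"rx": 0,"ry": 0,"rz": 0}]'

```text
clock: 16.45
tcp_pos: [0.6603, -0.0007, 0.0784]
orientation: [-0.033, 0.999, -0.001, -0.0]
wrist_force: [-0.0, -0.6, -3.7]
gripper_width: 0.0574
```

Call:
step_arm --deltas '[{"dx": 0,"dy": 0,"dz": 0,"rx": 0,"ry": 0,"rz": 0},{"dx": 0,"dy": 0,"dz": 0,"rx": 0,"ry": 0,"rz": 0},{"dx": 0,"dy": 0,"dz": -8,"rx": 0,"ry": 0,"rz": 0},{"dx": 0,"dy": 0,"dz": -10,"rx": 0,"ry": 0,"rz": 0},{"dx": 0,"dy": 0,"dz": -10,"rx": 0,"ry": 0,"rz": 0},{"dx": 0,"dy": 0,"dz": -6,"rx": 0,"ry": 0,"rz": 0},{"dx": 0,"dy": 0,"dz": 0,"rx": 0,"ry": 0,"rz": 0},{"dx": 0,"dy": 0,"dz": 0,"rx": 0,"ry": 0,"rz": 0}]'

```text
clock: 17.12
tcp_pos: [0.6603, 0.0037, 0.0435]
orientation: [-0.035, 0.999, -0.0, -0.0]
wrist_force: [0.4, 1.2, -2.1]
gripper_width: 0.0577
```

Run:
```python
from m import *
s=status.get_state();t=s['tcp_pos'];print(s['clock'],t,s['wrist_force'],s['moment'])
im,d,X=cloud('wrist');save(im,'w4.png',1)
b=(X[...,2]>.032)&(X[...,2]<.046)&(abs(X[...,0]-.6)<.16)&(abs(X[...,1])<.1)&(im.min(2)>110);print('rim',b.sum(),rect(X[b],0),np.median(X[b][:,2]))
```

```text
17.1167 [0.66033633 0.00373054 0.04353319] [ 0.37190557  1.15040118 -2.10465896] [-0.0501528  -0.01510039  0.04320946]
rim 5409 (array([633.2,   0.9]), array([170.5, 151.6]), 3.8) 0.03734036427250906
```

View pics/w4.png

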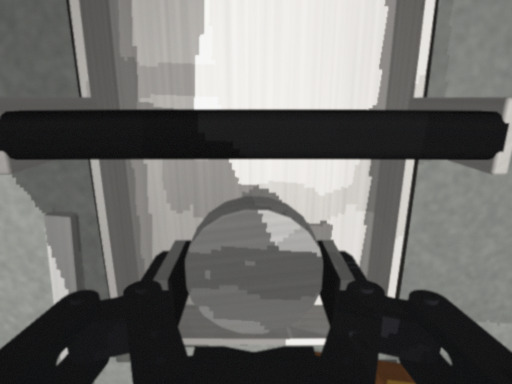

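The wrist view shows the disc held flat at (255,265), in the far half of the mouth and clear of the handle bar at row 135 and both side walls. I'll shift it 6 mm away from the handle and lower it.

Call:
step_arm --deltas '[{"dx": 3,"dy": 0,"dz": -4,"rx": 0,"ry": 0,"rz": 0},{"dx": 3,"dy": 0,"dz": -6,"rx": 0,"ry": 0,"rz": 0},{"dx": 0,"dy": 0,"dz": -6,"rx": 0,"ry": 0,"rz": 0},{"dx": 0,"dy": 0,"dz": -6,"rx": 0,"ry": 0,"rz": 0},{"dx": 0,"dy": 0,"dz": -4,"rx": 0,"ry": 0,"rz": 0},{"dx": 0,"dy": 0,"dz": -3,"rx": 0,"ry": 0,"rz": 0},{"dx": 0,"dy": 0,"dz": -2,"rx": 0,"ry": 0,"rz": 0},{"dx": 0,"dy": 0,"dz": 0,"rx": 0,"ry": 0,"rz": 0}]'

```text
clock: 17.83
tcp_pos: [0.6664, 0.0035, 0.0127]
orientation: [-0.034, 0.999, -0.0, -0.0]
wrist_force: [-0.1, 0.2, -4.2]
gripper_width: 0.0576
```

Call:
step_arm --deltas '[{"dx": 0,"dy": 0,"dz": -1,"rx": 0,"ry": 0,"rz": 0},{"dx": 0,"dy": 0,"dz": -1,"rx": 0,"ry": 0,"rz": 0},{"dx": 0,"dy": 0,"dz": -1,"rx": 0,"ry": 0,"rz": 0},{"dx": 0,"dy": 0,"dz": -1,"rx": 0,"ry": 0,"rz": 0},{"dx": 0,"dy": 0,"dz": -1,"rx": 0,"ry": 0,"rz": 0},{"dx": 0,"dy": 0,"dz": 0,"rx": 0,"ry": 0,"rz": 0},{"dx": 0,"dy": 0,"dz": 0,"rx": 0,"ry": 0,"rz": 0},{"dx": 0,"dy": 0,"dz": 0,"rx": 0,"ry": 0,"rz": 0}]'

```text
clock: 18.5
tcp_pos: [0.6666, 0.0035, 0.0081]
orientation: [-0.034, 0.999, -0.0, 0.0]
wrist_force: [0.9, -0.1, -3.6]
gripper_width: 0.0574
```

Call:
step_arm --deltas '[{"dx": 0,"dy": 0,"dz": -0.5,"rx": 0,"ry": 0,"rz": 0},{"dx": 0,"dy": 0,"dz": -0.5,"rx": 0,"ry": 0,"rz": 0},{"dx": 0,"dy": 0,"dz": -0.5,"rx": 0,"ry": 0,"rz": 0},{"dx": 0,"dy": 0,"dz": -0.5,"rx": 0,"ry": 0,"rz": 0},{"dx": 0,"dy": 0,"dz": -0.3,"rx": 0,"ry": 0,"rz": 0},{"dx": 0,"dy": 0,"dz": 0,"rx": 0,"ry": 0,"rz": 0},{"dx": 0,"dy": 0,"dz": 0,"rx": 0,"ry": 0,"rz": 0},{"dx": 0,"dy": 0,"dz": 0,"rx": 0,"ry": 0,"rz": 0}]'

```text
clock: 19.17
tcp_pos: [0.6665, 0.0035, 0.0058]
orientation: [-0.034, 0.999, -0.0, -0.0]
wrist_force: [-0.1, 0.1, -3.2]
gripper_width: 0.0573
```

Call:
step_arm --deltas '[{"dx": 0,"dy": 0,"dz": -0.5,"rx": 0,"ry": 0,"rz": 0},{"dx": 0,"dy": 0,"dz": -0.3,"rx": 0,"ry": 0,"rz": 0},{"dx": 0,"dy": 0,"dz": 0,"rx": 0,"ry": 0,"rz": 0},{"dx": 0,"dy": 0,"dz": 0,"rx": 0,"ry": 0,"rz": 0},{"dx": 0,"dy": 0,"dz": 0,"rx": 0,"ry": 0,"rz": 0},{"dx": 0,"dy": 0,"dz": 0,"rx": 0,"ry": 0,"rz": 0},{"dx": 0,"dy": 0,"dz": 0,"rx": 0,"ry": 0,"rz": 0},{"dx": 0,"dy": 0,"dz": 0,"rx": 0,"ry": 0,"rz": 0}]'

```text
clock: 19.83
tcp_pos: [0.6666, 0.0035, 0.0057]
orientation: [-0.034, 0.999, -0.0, 0.0]
wrist_force: [-5.7, -0.3, 9.7]
gripper_width: 0.0576
```

Call:
step_arm --deltas '[{"dx": 0,"dy": 0,"dz": 0,"rx": 0,"ry": 0,"rz": 0},{"dx": 0,"dy": 0,"dz": 0,"rx": 0,"ry": 0,"rz": 0},{"dx": 0,"dy": 0,"dz": 0,"rx": 0,"ry": 0,"rz": 0},{"dx": 0,"dy": 0,"dz": 0,"rx": 0,"ry": 0,"rz": 0},{"dx": 0,"dy": 0,"dz": 0,"rx": 0,"ry": 0,"rz": 0},{"dx": 0,"dy": 0,"dz": 0,"rx": 0,"ry": 0,"rz": 0},{"dx": 0,"dy": 0,"dz": 0,"rx": 0,"ry": 0,"rz": 0},{"dx": 0,"dy": 0,"dz": 0,"rx": 0,"ry": 0,"rz": 0}]' --hand 0.12

```text
clock: 20.5
tcp_pos: [0.6666, 0.0035, 0.005]
orientation: [-0.034, 0.999, -0.0, 0.0]
wrist_force: [-0.3, 0.7, 0.1]
gripper_width: 0.0754
```

Call:
step_arm --deltas '[{"dx": 0,"dy": 0,"dz": 5,"rx": 0,"ry": 0,"rz": 0},{"dx": 0,"dy": 0,"dz": 10,"rx": 0,"ry": 0,"rz": 0},{"dx": 0,"dy": 0,"dz": 15,"rx": 0,"ry": 0,"rz": 0},{"dx": 0,"dy": 0,"dz": 20,"rx": 0,"ry": 0,"rz": 0},{"dx": 0,"dy": 0,"dz": 25,"rx": 0,"ry": 0,"rz": 0},{"dx": 0,"dy": 0,"dz": 25,"rx": 0,"ry": 0,"rz": 0},{"dx": 0,"dy": 0,"dz": 25,"rx": 0,"ry": 0,"rz": 0},{"dx": 0,"dy": 0,"dz": 20,"rx": 0,"ry": 0,"rz": 0}]'

```text
clock: 21.17
tcp_pos: [0.6669, 0.0035, 0.1538]
orientation: [-0.034, 0.999, 0.0, 0.001]
wrist_force: [0.4, -0.9, 0.0]
gripper_width: 0.0746
```

```bash
cat > chk.py <<'E'
from m import *
s=status.get_state();t=s['tcp_pos'];print(s['clock'],np.round(t,4),np.round(s['wrist_force'],1))
im,d,X=cloud('wrist')
b=(X[...,2]>.030)&(X[...,2]<.046)&(abs(X[...,0]-.6)<.16)&(abs(X[...,1])<.1)&(im.min(2)>100);print('rim',b.sum(),rect(X[b],0),np.median(X[b][:,2]))
for nm,sg in(('far',1),('near',-1)):
    b=(X[...,2]>.020)&(X[...,2]<.0315)&(abs(X[...,0]-.598-sg*.063)<.042)&(abs(X[...,1])<.06)
    if b.sum()>300:
        p=X[b];A=np.c_[p[:,:2],np.ones(len(p))];c=np.linalg.lstsq(A,p[:,2],rcond=None)[0]
        print(nm,b.sum(),cv2.minEnclosingCircle((p[:,:2]*1000).astype(np.float32)),'z',np.median(p[:,2]),'tilt',np.hypot(c[0],c[1]))
E
python3 chk.py
```

```text
21.1667 [0.6669 0.0035 0.1538] [ 0.4 -0.9  0. ]
rim 3865 (array([6.22e+02, 4.00e-01]), array([192.3, 151.3]), 4.0) 0.03712572950140036
far 3692 ((665.5855102539062, 3.308319568634033), 29.905221939086914) z 0.026444854283127622 tilt 0.006035672710754825
```

Disc 1 lies flat in the far half with its top at 26 mm. Now disc 2.

Call:
step_arm --deltas '[{"dx": -14,"dy": 13,"dz": 2,"rx": 0,"ry": 0,"rz": 0},{"dx": -22,"dy": 20,"dz": 0,"rx": 0,"ry": 0,"rz": 0},{"dx": -28,"dy": 26,"dz": 0,"rx": 0,"ry": 0,"rz": 0},{"dx": -28,"dy": 26,"dz": 0,"rx": 0,"ry": 0,"rz": 0},{"dx": -28,"dy": 26,"dz": 0,"rx": 0,"ry": 0,"rz": 0},{"dx": -28,"dy": 26,"dz": 0,"rx": 0,"ry": 0,"rz": 0},{"dx": -28,"dy": 26,"dz": 0,"rx": 0,"ry": 0,"rz": 0},{"dx": -28,"dy": 26,"dz": 0,"rx": 0,"ry": 0,"rz": 0}]' --hand 0

```text
clock: 21.88
tcp_pos: [0.4613, 0.1934, 0.1533]
orientation: [-0.034, 0.999, 0.0, 0.001]
wrist_force: [0.8, 0.5, -0.2]
gripper_width: 0.0857
```

Call:
step_arm --deltas '[{"dx": -14,"dy": 12,"dz": -10,"rx": 0,"ry": 0,"rz": 0},{"dx": -6,"dy": 8,"dz": -10,"rx": 0,"ry": 0,"rz": 0},{"dx": 0,"dy": 0,"dz": -8,"rx": 0,"ry": 0,"rz": 0},{"dx": 0,"dy": 0,"dz": 0,"rx": 0,"ry": 0,"rz": 0},{"dx": 0,"dy": 0,"dz": 0,"rx": 0,"ry": 0,"rz": 0},{"dx": 0,"dy": 0,"dz": 0,"rx": 0,"ry": 0,"rz": 0},{"dx": 0,"dy": 0,"dz": 0,"rx": 0,"ry": 0,"rz": 0},{"dx": 0,"dy": 0,"dz": 0,"rx": 0,"ry": 0,"rz": 0}]'

```text
clock: 22.55
tcp_pos: [0.443, 0.2121, 0.1243]
orientation: [-0.034, 0.999, 0.0, 0.0]
wrist_force: [-0.5, 0.7, -0.4]
gripper_width: 0.0854
```

```bash
python3 disc.py .4425 .212 .05
```

```text
22.55 [0.443  0.2121 0.1243] [-3.390e-02  9.994e-01  0.000e+00  3.000e-04] [-0.43  0.76 -0.15  1.91  0.21  0.49  0.91]
4343 circle ((439.08447265625, 210.8829803466797), 29.887374877929688) (array([439. , 210.8]), array([58.9, 58.9]), 31.4) z 0.019434056119124243 rgb [233. 232. 230.]
```

Call:
step_arm --deltas '[{"dx": -2,"dy": -1,"dz": -14,"rx": 0,"ry": 0,"rz": 0},{"dx": 0,"dy": 0,"dz": -22,"rx": 0,"ry": 0,"rz": 0},{"dx": 0,"dy": 0,"dz": -22,"rx": 0,"ry": 0,"rz": 0},{"dx": 0,"dy": 0,"dz": -22,"rx": 0,"ry": 0,"rz": 0},{"dx": 0,"dy": 0,"dz": -20,"rx": 0,"ry": 0,"rz": 0},{"dx": 0,"dy": 0,"dz": -14,"rx": 0,"ry": 0,"rz": 0},{"dx": 0,"dy": 0,"dz": -8,"rx": 0,"ry": 0,"rz": 0},{"dx": 0,"dy": 0,"dz": -4,"rx": 0,"ry": 0,"rz": 0}]'

```text
clock: 23.27
tcp_pos: [0.4404, 0.2113, -0.0028]
orientation: [-0.034, 0.999, -0.0, -0.0]
wrist_force: [0.2, -0.9, 0.1]
gripper_width: 0.0854
```

Call:
step_arm --deltas '[{"dx": 0,"dy": 0,"dz": 0,"rx": 0,"ry": 0,"rz": 0},{"dx": 0,"dy": 0,"dz": 0,"rx": 0,"ry": 0,"rz": 0},{"dx": 0,"dy": 0,"dz": 0,"rx": 0,"ry": 0,"rz": 0},{"dx": 0,"dy": 0,"dz": 0,"rx": 0,"ry": 0,"rz": 0},{"dx": 0,"dy": 0,"dz": 0,"rx": 0,"ry": 0,"rz": 0},{"dx": 0,"dy": 0,"dz": 0,"rx": 0,"ry": 0,"rz": 0},{"dx": 0,"dy": 0,"dz": 0,"rx": 0,"ry": 0,"rz": 0},{"dx": 0,"dy": 0,"dz": 0,"rx": 0,"ry": 0,"rz": 0}]' --hand 1

```text
clock: 23.93
tcp_pos: [0.4409, 0.2114, -0.0007]
orientation: [-0.034, 0.999, 0.0, 0.001]
wrist_force: [-1.5, -2.7, 11.7]
gripper_width: 0.0578
```

Call:
step_arm --deltas '[{"dx": 0,"dy": 0,"dz": 4,"rx": 0,"ry": 0,"rz": 0},{"dx": 0,"dy": 0,"dz": 10,"rx": 0,"ry": 0,"rz": 0},{"dx": 5,"dy": 0,"dz": 12,"rx": 0,"ry": 0,"rz": 0},{"dx": 8,"dy": 0,"dz": 12,"rx": 0,"ry": 0,"rz": 0},{"dx": 10,"dy": 0,"dz": 12,"rx": 0,"ry": 0,"rz": 0},{"dx": 10,"dy": -5,"dz": 12,"rx": 0,"ry": 0,"rz": 0},{"dx": 10,"dy": -10,"dz": 12,"rx": 0,"ry": 0,"rz": 0},{"dx": 10,"dy": -15,"dz": 6,"rx": 0,"ry": 0,"rz": 0}]'

```text
clock: 24.6
tcp_pos: [0.4942, 0.1822, 0.0804]
orientation: [-0.035, 0.999, 0.001, 0.001]
wrist_force: [0.6, -0.3, -4.6]
gripper_width: 0.0575
```

Call:
step_arm --deltas '[{"dx": 8,"dy": -28,"dz": 0,"rx": 0,"ry": 0,"rz": 0},{"dx": 7,"dy": -30,"dz": 0,"rx": 0,"ry": 0,"rz": 0},{"dx": 7,"dy": -30,"dz": 0,"rx": 0,"ry": 0,"rz": 0},{"dx": 7,"dy": -30,"dz": 0,"rx": 0,"ry": 0,"rz": 0},{"dx": 7,"dy": -30,"dz": 0,"rx": 0,"ry": 0,"rz": 0},{"dx": 0,"dy": -25,"dz": 0,"rx": 0,"ry": 0,"rz": 0},{"dx": 0,"dy": -14,"dz": 0,"rx": 0,"ry": 0,"rz": 0},{"dx": 0,"dy": 0,"dz": 0,"rx": 0,"ry": 0,"rz": 0}]'

```text
clock: 25.27
tcp_pos: [0.5294, -0.0096, 0.0789]
orientation: [-0.032, 0.999, -0.001, 0.0]
wrist_force: [0.1, -0.9, -4.5]
gripper_width: 0.0572
```

Call:
step_arm --deltas '[{"dx": 0,"dy": 0,"dz": 0,"rx": 0,"ry": 0,"rz": 0},{"dx": 0,"dy": 0,"dz": -8,"rx": 0,"ry": 0,"rz": 0},{"dx": 0,"dy": 0,"dz": -10,"rx": 0,"ry": 0,"rz": 0},{"dx": 0,"dy": 0,"dz": -10,"rx": 0,"ry": 0,"rz": 0},{"dx": 0,"dy": 0,"dz": -8,"rx": 0,"ry": 0,"rz": 0},{"dx": 0,"dy": 0,"dz": 0,"rx": 0,"ry": 0,"rz": 0},{"dx": 0,"dy": 0,"dz": 0,"rx": 0,"ry": 0,"rz": 0},{"dx": 0,"dy": 0,"dz": 0,"rx": 0,"ry": 0,"rz": 0}]'

```text
clock: 25.93
tcp_pos: [0.5296, -0.0054, 0.042]
orientation: [-0.034, 0.999, -0.0, 0.0]
wrist_force: [-0.3, -0.2, -4.5]
gripper_width: 0.0575
```

Run:
```python
from m import *
s=status.get_state();print(s['clock'],s['tcp_pos'],s['wrist_force'])
im,d,X=cloud('wrist');save(im,'w5.png',1)
b=(X[...,2]>.032)&(X[...,2]<.043)&(abs(X[...,0]-.6)<.16)&(abs(X[...,1])<.1)&(im.min(2)>110);print('rim',b.sum(),rect(X[b],0))
```

```text
25.9333 [ 0.5296176  -0.00538889  0.0420471 ] [-0.27752353 -0.1774035  -4.48856484]
rim 6307 (array([546.2,  -4.8]), array([136.9, 151.3]), 4.0)
```

View pics/w5.png

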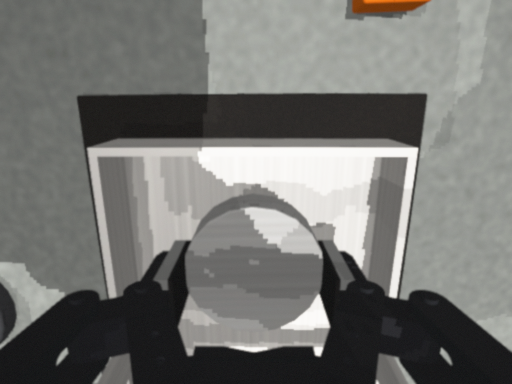

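The view shows disc 2 at (255,265), inside the near half with clearance to the near wall at row 150 and both sides. Lowering it.

Call:
step_arm --deltas '[{"dx": 0,"dy": 0,"dz": -4,"rx": 0,"ry": 0,"rz": 0},{"dx": 0,"dy": 0,"dz": -6,"rx": 0,"ry": 0,"rz": 0},{"dx": 0,"dy": 0,"dz": -6,"rx": 0,"ry": 0,"rz": 0},{"dx": 0,"dy": 0,"dz": -6,"rx": 0,"ry": 0,"rz": 0},{"dx": 0,"dy": 0,"dz": -4,"rx": 0,"ry": 0,"rz": 0},{"dx": 0,"dy": 0,"dz": -3,"rx": 0,"ry": 0,"rz": 0},{"dx": 0,"dy": 0,"dz": -2,"rx": 0,"ry": 0,"rz": 0},{"dx": 0,"dy": 0,"dz": 0,"rx": 0,"ry": 0,"rz": 0}]'

```text
clock: 26.65
tcp_pos: [0.5294, -0.0055, 0.0106]
orientation: [-0.034, 0.999, -0.0, -0.0]
wrist_force: [0.5, 0.5, -5.2]
gripper_width: 0.0574
```

Call:
step_arm --deltas '[{"dx": 0,"dy": 0,"dz": -1,"rx": 0,"ry": 0,"rz": 0},{"dx": 0,"dy": 0,"dz": -1,"rx": 0,"ry": 0,"rz": 0},{"dx": 0,"dy": 0,"dz": -1,"rx": 0,"ry": 0,"rz": 0},{"dx": 0,"dy": 0,"dz": -0.6,"rx": 0,"ry": 0,"rz": 0},{"dx": 0,"dy": 0,"dz": 0,"rx": 0,"ry": 0,"rz": 0},{"dx": 0,"dy": 0,"dz": 0,"rx": 0,"ry": 0,"rz": 0},{"dx": 0,"dy": 0,"dz": 0,"rx": 0,"ry": 0,"rz": 0},{"dx": 0,"dy": 0,"dz": 0,"rx": 0,"ry": 0,"rz": 0}]'

```text
clock: 27.32
tcp_pos: [0.5296, -0.0055, 0.0074]
orientation: [-0.034, 0.999, -0.0, 0.0]
wrist_force: [-0.8, -0.1, -4.3]
gripper_width: 0.0577
```

Call:
step_arm --deltas '[{"dx": 0,"dy": 0,"dz": -0.5,"rx": 0,"ry": 0,"rz": 0},{"dx": 0,"dy": 0,"dz": -0.5,"rx": 0,"ry": 0,"rz": 0},{"dx": 0,"dy": 0,"dz": -0.5,"rx": 0,"ry": 0,"rz": 0},{"dx": 0,"dy": 0,"dz": -0.2,"rx": 0,"ry": 0,"rz": 0},{"dx": 0,"dy": 0,"dz": 0,"rx": 0,"ry": 0,"rz": 0},{"dx": 0,"dy": 0,"dz": 0,"rx": 0,"ry": 0,"rz": 0},{"dx": 0,"dy": 0,"dz": 0,"rx": 0,"ry": 0,"rz": 0},{"dx": 0,"dy": 0,"dz": 0,"rx": 0,"ry": 0,"rz": 0}]'

```text
clock: 27.98
tcp_pos: [0.5296, -0.0055, 0.0063]
orientation: [-0.034, 0.999, -0.0, 0.0]
wrist_force: [-3.4, 0.6, 14.3]
gripper_width: 0.0572
```

Call:
step_arm --deltas '[{"dx": 0,"dy": 0,"dz": 0,"rx": 0,"ry": 0,"rz": 0},{"dx": 0,"dy": 0,"dz": 0,"rx": 0,"ry": 0,"rz": 0},{"dx": 0,"dy": 0,"dz": 0,"rx": 0,"ry": 0,"rz": 0},{"dx": 0,"dy": 0,"dz": 0,"rx": 0,"ry": 0,"rz": 0},{"dx": 0,"dy": 0,"dz": 0,"rx": 0,"ry": 0,"rz": 0},{"dx": 0,"dy": 0,"dz": 0,"rx": 0,"ry": 0,"rz": 0},{"dx": 0,"dy": 0,"dz": 0,"rx": 0,"ry": 0,"rz": 0},{"dx": 0,"dy": 0,"dz": 0,"rx": 0,"ry": 0,"rz": 0}]' --hand 0.12

```text
clock: 28.65
tcp_pos: [0.5296, -0.0055, 0.0057]
orientation: [-0.034, 0.999, -0.0, 0.0]
wrist_force: [-0.2, 0.1, -0.6]
gripper_width: 0.0754
```

Call:
step_arm --deltas '[{"dx": 0,"dy": 0,"dz": 5,"rx": 0,"ry": 0,"rz": 0},{"dx": 0,"dy": 0,"dz": 10,"rx": 0,"ry": 0,"rz": 0},{"dx": 0,"dy": 0,"dz": 15,"rx": 0,"ry": 0,"rz": 0},{"dx": 0,"dy": 0,"dz": 20,"rx": 0,"ry": 0,"rz": 0},{"dx": 0,"dy": 0,"dz": 25,"rx": 0,"ry": 0,"rz": 0},{"dx": 0,"dy": 0,"dz": 25,"rx": 0,"ry": 0,"rz": 0},{"dx": 0,"dy": 0,"dz": 25,"rx": 0,"ry": 0,"rz": 0},{"dx": 0,"dy": 0,"dz": 20,"rx": 0,"ry": 0,"rz": 0}]'

```text
clock: 29.32
tcp_pos: [0.5296, -0.0055, 0.1535]
orientation: [-0.034, 0.999, -0.0, 0.001]
wrist_force: [0.5, -0.1, 0.5]
gripper_width: 0.075
```

```bash
python3 chk.py; python3 -c "
from rig import status; print(status.get_state()['joints'])"
```

```text
29.3167 [ 0.5296 -0.0055  0.1535] [ 0.5 -0.1  0.5]
rim 3416 (array([590.2,  -2. ]), array([224.8, 151. ]), 4.0) 0.037180793556445046
far 1846 ((665.83251953125, 3.430347442626953), 30.182167053222656) z 0.026406753554203327 tilt 0.004824929571187175
near 3697 ((528.0843505859375, -5.699845790863037), 30.01833724975586) z 0.026462024770984527 tilt 0.005348351769695574
[ 0.09848823  0.75184171 -0.27537452  1.74312364  0.29973271  0.68255948
  1.29997177]
```

Both discs are flat and the carrier hasn't moved. Now the bar.

Call:
step_arm --deltas '[{"dx": -5,"dy": -14,"dz": 0,"rx": 0,"ry": 0,"rz": 1},{"dx": -10,"dy": -27,"dz": 0,"rx": 0,"ry": 0,"rz": 1},{"dx": -12,"dy": -32,"dz": 0,"rx": 0,"ry": 0,"rz": 1},{"dx": -14,"dy": -34,"dz": 0,"rx": 0,"ry": 0,"rz": 1},{"dx": -14,"dy": -34,"dz": 0,"rx": 0,"ry": 0,"rz": 1},{"dx": -13,"dy": -32,"dz": 0,"rx": 0,"ry": 0,"rz": 1},{"dx": -10,"dy": -24,"dz": -10,"rx": 0,"ry": 0,"rz": 0.5},{"dx": -5,"dy": -11,"dz": -10,"rx": 0,"ry": 0,"rz": 0}]' --hand 0

```text
clock: 30.03
tcp_pos: [0.4449, -0.2172, 0.1313]
orientation: [-0.089, 0.996, -0.001, 0.0]
wrist_force: [0.7, 0.5, -0.6]
gripper_width: 0.0856
```

Call:
step_arm --deltas '[{"dx": 0,"dy": 0,"dz": -5,"rx": 0,"ry": 0,"rz": 0},{"dx": 0,"dy": 0,"dz": 0,"rx": 0,"ry": 0,"rz": 0},{"dx": 0,"dy": 0,"dz": 0,"rx": 0,"ry": 0,"rz": 0},{"dx": 0,"dy": 0,"dz": 0,"rx": 0,"ry": 0,"rz": 0},{"dx": 0,"dy": 0,"dz": 0,"rx": 0,"ry": 0,"rz": 0},{"dx": 0,"dy": 0,"dz": 0,"rx": 0,"ry": 0,"rz": 0},{"dx": 0,"dy": 0,"dz": 0,"rx": 0,"ry": 0,"rz": 0},{"dx": 0,"dy": 0,"dz": 0,"rx": 0,"ry": 0,"rz": 0}]'

```text
clock: 30.7
tcp_pos: [0.4467, -0.2134, 0.1258]
orientation: [-0.091, 0.996, -0.0, 0.0]
wrist_force: [0.7, 0.0, 0.1]
gripper_width: 0.085
```

```bash
python3 disc.py .447 -.2133 .085 w6.png
```

```text
30.7 [ 0.4467 -0.2134  0.1258] [-9.110e-02  9.958e-01 -1.000e-04  1.000e-04] [ 0.56  0.77 -0.32  1.89  0.44  0.55  1.7 ]
5831 circle ((444.48907470703125, -213.28729248046875), 61.14712905883789) (array([ 444.6, -213.4]), array([119.1,  32. ]), 10.6) z 0.019411214680469246 rgb [170. 169. 167.]
```

View pics/w6.png

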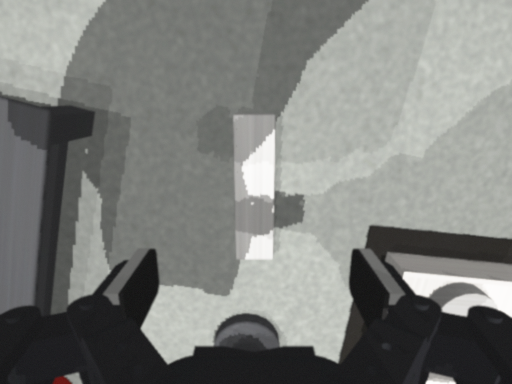

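The bar is steel grey, centred at column 255 (rows 115-260) and parallel to the fingers. The anvil at (247,335) is clear. I'll grip it.

Call:
step_arm --deltas '[{"dx": -1,"dy": 0,"dz": -14,"rx": 0,"ry": 0,"rz": 0},{"dx": 0,"dy": 0,"dz": -22,"rx": 0,"ry": 0,"rz": 0},{"dx": 0,"dy": 0,"dz": -22,"rx": 0,"ry": 0,"rz": 0},{"dx": 0,"dy": 0,"dz": -22,"rx": 0,"ry": 0,"rz": 0},{"dx": 0,"dy": 0,"dz": -20,"rx": 0,"ry": 0,"rz": 0},{"dx": 0,"dy": 0,"dz": -14,"rx": 0,"ry": 0,"rz": 0},{"dx": 0,"dy": 0,"dz": -7,"rx": 0,"ry": 0,"rz": 0},{"dx": 0,"dy": 0,"dz": -3,"rx": 0,"ry": 0,"rz": 0}]'

```text
clock: 31.42
tcp_pos: [0.4453, -0.2133, 0.0009]
orientation: [-0.091, 0.996, 0.0, -0.0]
wrist_force: [0.9, 0.4, -0.4]
gripper_width: 0.0853
```

Call:
step_arm --deltas '[{"dx": 0,"dy": 0,"dz": 0,"rx": 0,"ry": 0,"rz": 0},{"dx": 0,"dy": 0,"dz": 0,"rx": 0,"ry": 0,"rz": 0},{"dx": 0,"dy": 0,"dz": 0,"rx": 0,"ry": 0,"rz": 0},{"dx": 0,"dy": 0,"dz": 0,"rx": 0,"ry": 0,"rz": 0},{"dx": 0,"dy": 0,"dz": 0,"rx": 0,"ry": 0,"rz": 0},{"dx": 0,"dy": 0,"dz": 0,"rx": 0,"ry": 0,"rz": 0},{"dx": 0,"dy": 0,"dz": 0,"rx": 0,"ry": 0,"rz": 0},{"dx": 0,"dy": 0,"dz": 0,"rx": 0,"ry": 0,"rz": 0}]' --hand 1

```text
clock: 32.08
tcp_pos: [0.4458, -0.2136, 0.0025]
orientation: [-0.091, 0.996, -0.0, 0.0]
wrist_force: [-1.8, 1.4, 14.5]
gripper_width: 0.0307
```

Call:
step_arm --deltas '[{"dx": 0,"dy": 0,"dz": 4,"rx": 0,"ry": 0,"rz": 0},{"dx": 0,"dy": 0,"dz": 10,"rx": 0,"ry": 0,"rz": 0},{"dx": 0,"dy": 0,"dz": 18,"rx": 0,"ry": 0,"rz": 0},{"dx": 0,"dy": 0,"dz": 20,"rx": 0,"ry": 0,"rz": 0},{"dx": 5,"dy": 0,"dz": 22,"rx": 0,"ry": 0,"rz": 0},{"dx": 5,"dy": 0,"dz": 22,"rx": 0,"ry": 0,"rz": 0},{"dx": 5,"dy": 0,"dz": 22,"rx": 0,"ry": 0,"rz": 0},{"dx": 5,"dy": 0,"dz": 12,"rx": 0,"ry": 0,"rz": 0}]'

```text
clock: 32.75
tcp_pos: [0.4658, -0.2137, 0.1346]
orientation: [-0.091, 0.996, -0.0, 0.001]
wrist_force: [0.2, -1.0, -6.1]
gripper_width: 0.0306
```

Call:
step_arm --deltas '[{"dx": 3,"dy": 14,"dz": 0,"rx": 0,"ry": 0,"rz": -0.6},{"dx": 3,"dy": 26,"dz": 0,"rx": 0,"ry": 0,"rz": -0.6},{"dx": 3,"dy": 34,"dz": 0,"rx": 0,"ry": 0,"rz": -0.6},{"dx": 3,"dy": 34,"dz": 0,"rx": 0,"ry": 0,"rz": -0.6},{"dx": 3,"dy": 34,"dz": 0,"rx": 0,"ry": 0,"rz": -0.6},{"dx": 3,"dy": 34,"dz": 0,"rx": 0,"ry": 0,"rz": -0.6},{"dx": 3,"dy": 34,"dz": 0,"rx": 0,"ry": 0,"rz": -0.6},{"dx": 3,"dy": 34,"dz": 0,"rx": 0,"ry": 0,"rz": -0.6}]'

```text
clock: 33.42
tcp_pos: [0.4891, 0.032, 0.1324]
orientation: [-0.049, 0.999, -0.0, -0.0]
wrist_force: [0.8, -0.5, -6.1]
gripper_width: 0.0309
```

Call:
step_arm --deltas '[{"dx": 2,"dy": 34,"dz": 0,"rx": 0,"ry": 0,"rz": -0.6},{"dx": 2,"dy": 34,"dz": 0,"rx": 0,"ry": 0,"rz": -0.6},{"dx": 2,"dy": 34,"dz": 0,"rx": 0,"ry": 0,"rz": -0.6},{"dx": 2,"dy": 34,"dz": 0,"rx": 0,"ry": 0,"rz": -0.6},{"dx": 2,"dy": 34,"dz": 0,"rx": 0,"ry": 0,"rz": -0.6},{"dx": 2,"dy": 34,"dz": 0,"rx": 0,"ry": 0,"rz": -0.6},{"dx": 2,"dy": 34,"dz": 0,"rx": 0,"ry": 0,"rz": -0.6},{"dx": 2,"dy": 34,"dz": 0,"rx": 0,"ry": 0,"rz": -0.6}]'

```text
clock: 34.08
tcp_pos: [0.5049, 0.3041, 0.1324]
orientation: [-0.007, 1.0, 0.0, -0.0]
wrist_force: [0.3, -0.9, -5.7]
gripper_width: 0.0307
```

Call:
step_arm --deltas '[{"dx": 0,"dy": 34,"dz": 0,"rx": 0,"ry": 0,"rz": -0.6},{"dx": 0,"dy": 34,"dz": 0,"rx": 0,"ry": 0,"rz": -0.6},{"dx": 0,"dy": 26,"dz": 0,"rx": 0,"ry": 0,"rz": -0.6},{"dx": 0,"dy": 16,"dz": 0,"rx": 0,"ry": 0,"rz": 0},{"dx": 0,"dy": 10,"dz": 0,"rx": 0,"ry": 0,"rz": 0},{"dx": 0,"dy": 0,"dz": 0,"rx": 0,"ry": 0,"rz": 0},{"dx": 0,"dy": 0,"dz": 0,"rx": 0,"ry": 0,"rz": 0},{"dx": 0,"dy": 0,"dz": 0,"rx": 0,"ry": 0,"rz": 0}]'

```text
clock: 34.75
tcp_pos: [0.5056, 0.4215, 0.132]
orientation: [0.009, 1.0, -0.0, -0.0]
wrist_force: [0.1, -0.0, -5.8]
gripper_width: 0.031
```

Run:
```python
from m import *
s=status.get_state();print(s['clock'],s['tcp_pos'],s['wrist_force'],np.round(s['joints'],2))
im,d,X=cloud('wrist');save(im,'w7.png',1)
b=(X[...,2]>.035)&(X[...,2]<.045)&(abs(X[...,0]-.507)<.14)&(abs(X[...,1]-.423)<.1);print('tray rim',b.sum(),rect(X[b],0))
b=(X[...,2]>.12)&(X[...,2]<.16)&(np.hypot(X[...,0]-.507,X[...,1]-.423)<.08)&(im.min(2)>100);print('bar',b.sum(),rect(X[b],0),np.median(X[b][:,2]))
```

```text
34.75 [0.50564402 0.42146342 0.13198097] [ 6.34723191e-02 -4.77714101e-03 -5.83951488e+00] [-0.68  0.95 -0.14  1.25  0.15  0.94  0.7 ]
tray rim 4646 (array([508.8, 430.3]), array([161. , 210.9]), 87.5)
bar 17035 (array([494.7, 425.1]), array([103.2,  50.1]), 6.2) 0.14874140503911965
```

View pics/w7.png

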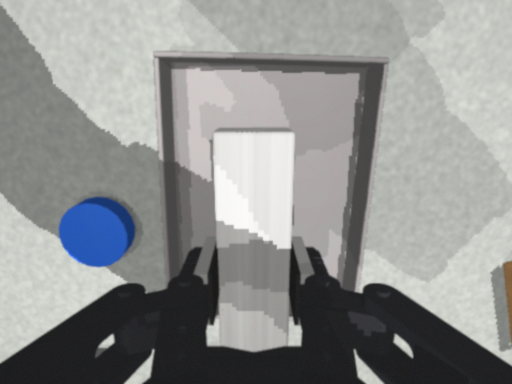

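The view shows the bar held flat at (253,230), inside the tray outline (155-387) and parallel to its sides. I'll correct by 3 and 7 mm and lower.

Call:
step_arm --deltas '[{"dx": 2,"dy": 4,"dz": -8,"rx": 0,"ry": 0,"rz": -1.5},{"dx": 1,"dy": 3,"dz": -15,"rx": 0,"ry": 0,"rz": 0},{"dx": 0,"dy": 0,"dz": -18,"rx": 0,"ry": 0,"rz": 0},{"dx": 0,"dy": 0,"dz": -18,"rx": 0,"ry": 0,"rz": 0},{"dx": 0,"dy": 0,"dz": -18,"rx": 0,"ry": 0,"rz": 0},{"dx": 0,"dy": 0,"dz": -18,"rx": 0,"ry": 0,"rz": 0},{"dx": 0,"dy": 0,"dz": -12,"rx": 0,"ry": 0,"rz": 0},{"dx": 0,"dy": 0,"dz": -6,"rx": 0,"ry": 0,"rz": 0}]'

```text
clock: 35.47
tcp_pos: [0.5078, 0.4288, 0.016]
orientation: [0.022, 1.0, -0.001, -0.001]
wrist_force: [0.5, 0.2, -5.8]
gripper_width: 0.0308
```

Call:
step_arm --deltas '[{"dx": 0,"dy": 0,"dz": -3,"rx": 0,"ry": 0,"rz": 0},{"dx": 0,"dy": 0,"dz": -3,"rx": 0,"ry": 0,"rz": 0},{"dx": 0,"dy": 0,"dz": -2,"rx": 0,"ry": 0,"rz": 0},{"dx": 0,"dy": 0,"dz": -1,"rx": 0,"ry": 0,"rz": 0},{"dx": 0,"dy": 0,"dz": -1,"rx": 0,"ry": 0,"rz": 0},{"dx": 0,"dy": 0,"dz": -1,"rx": 0,"ry": 0,"rz": 0},{"dx": 0,"dy": 0,"dz": 0,"rx": 0,"ry": 0,"rz": 0},{"dx": 0,"dy": 0,"dz": 0,"rx": 0,"ry": 0,"rz": 0}]'

```text
clock: 36.13
tcp_pos: [0.5086, 0.4295, 0.0078]
orientation: [0.022, 1.0, 0.0, 0.0]
wrist_force: [0.6, 0.6, -5.9]
gripper_width: 0.0302
```

Call:
step_arm --deltas '[{"dx": 0,"dy": 0,"dz": -0.5,"rx": 0,"ry": 0,"rz": 0},{"dx": 0,"dy": 0,"dz": -0.5,"rx": 0,"ry": 0,"rz": 0},{"dx": 0,"dy": 0,"dz": -0.5,"rx": 0,"ry": 0,"rz": 0},{"dx": 0,"dy": 0,"dz": -0.3,"rx": 0,"ry": 0,"rz": 0},{"dx": 0,"dy": 0,"dz": 0,"rx": 0,"ry": 0,"rz": 0},{"dx": 0,"dy": 0,"dz": 0,"rx": 0,"ry": 0,"rz": 0},{"dx": 0,"dy": 0,"dz": 0,"rx": 0,"ry": 0,"rz": 0},{"dx": 0,"dy": 0,"dz": 0,"rx": 0,"ry": 0,"rz": 0}]'

```text
clock: 36.8
tcp_pos: [0.5086, 0.4295, 0.0066]
orientation: [0.022, 1.0, 0.0, 0.0]
wrist_force: [-3.8, -2.0, 7.0]
gripper_width: 0.0304
```

Contact with the tray floor. I'll release and rise.

Call:
step_arm --deltas '[{"dx": 0,"dy": 0,"dz": 0,"rx": 0,"ry": 0,"rz": 0},{"dx": 0,"dy": 0,"dz": 0,"rx": 0,"ry": 0,"rz": 0},{"dx": 0,"dy": 0,"dz": 0,"rx": 0,"ry": 0,"rz": 0},{"dx": 0,"dy": 0,"dz": 0,"rx": 0,"ry": 0,"rz": 0},{"dx": 0,"dy": 0,"dz": 0,"rx": 0,"ry": 0,"rz": 0},{"dx": 0,"dy": 0,"dz": 0,"rx": 0,"ry": 0,"rz": 0},{"dx": 0,"dy": 0,"dz": 0,"rx": 0,"ry": 0,"rz": 0},{"dx": 0,"dy": 0,"dz": 0,"rx": 0,"ry": 0,"rz": 0}]' --hand 0.3

```text
clock: 37.47
tcp_pos: [0.5086, 0.4294, 0.0059]
orientation: [0.022, 1.0, -0.0, 0.0]
wrist_force: [-0.3, 0.5, -0.0]
gripper_width: 0.0598
```

Call:
step_arm --deltas '[{"dx": 0,"dy": 0,"dz": 5,"rx": 0,"ry": 0,"rz": 0},{"dx": 0,"dy": 0,"dz": 10,"rx": 0,"ry": 0,"rz": 0},{"dx": 0,"dy": 0,"dz": 15,"rx": 0,"ry": 0,"rz": 0},{"dx": 0,"dy": 0,"dz": 25,"rx": 0,"ry": 0,"rz": 0},{"dx": 0,"dy": 0,"dz": 30,"rx": 0,"ry": 0,"rz": 0},{"dx": 0,"dy": 0,"dz": 30,"rx": 0,"ry": 0,"rz": 0},{"dx": 0,"dy": 0,"dz": 30,"rx": 0,"ry": 0,"rz": 0},{"dx": 0,"dy": 0,"dz": 30,"rx": 0,"ry": 0,"rz": 0}]'

```text
clock: 38.13
tcp_pos: [0.5084, 0.4294, 0.1842]
orientation: [0.021, 1.0, 0.0, 0.001]
wrist_force: [-0.3, -0.7, -0.5]
gripper_width: 0.06
```

Call:
step_arm --deltas '[{"dx": -25,"dy": 15,"dz": 0,"rx": 0,"ry": 0,"rz": 0},{"dx": -30,"dy": 20,"dz": 0,"rx": 0,"ry": 0,"rz": 0},{"dx": -30,"dy": 20,"dz": 0,"rx": 0,"ry": 0,"rz": 0},{"dx": -30,"dy": 20,"dz": 0,"rx": 0,"ry": 0,"rz": 0},{"dx": -20,"dy": 15,"dz": 0,"rx": 0,"ry": 0,"rz": 0},{"dx": 0,"dy": 0,"dz": 0,"rx": 0,"ry": 0,"rz": 0},{"dx": 0,"dy": 0,"dz": 0,"rx": 0,"ry": 0,"rz": 0},{"dx": 0,"dy": 0,"dz": 0,"rx": 0,"ry": 0,"rz": 0}]'

```text
clock: 38.8
tcp_pos: [0.3744, 0.519, 0.1819]
orientation: [0.022, 1.0, 0.0, 0.001]
wrist_force: [0.0, -1.7, -0.1]
gripper_width: 0.06
```

Run:
```python
from m import *
s=status.get_state();print(s['clock'],s['tcp_pos'],s['wrist_force'],s['gripper_width'])
f=np.load('top.npz')
im,d,X=cloud('top');save(im[60:300,60:490],'t9.png',1.8)
def pl(nm,b):
    p=X[b];A=np.c_[p[:,:2],np.ones(len(p))];c=np.linalg.lstsq(A,p[:,2],rcond=None)[0]
    print(nm,b.sum(),rect(p,0),'z',np.median(p[:,2]).round(4),'tilt',np.hypot(*c[:2]).round(3))
g=im.min(2)
pl('bar',(X[...,2]>.019)&(X[...,2]<.03)&(abs(X[...,0]-.508)<.085)&(abs(X[...,1]-.43)<.055)&(g>140))
for n,x,y in(('far',.666,.003),('near',.529,-.0055)): pl(n,(X[...,2]>.021)&(X[...,2]<.032)&(np.hypot(X[...,0]-x,X[...,1]-y)<.04))
pl('carrier rim',(X[...,2]>.033)&(X[...,2]<.043)&(abs(X[...,0]-.598)<.14)&(abs(X[...,1])<.09)&(g>100))
# bystander change: old vs new colour
df=np.abs(im.astype(int)-f['im'].astype(int)).max(2)
for n,(u,v) in dict(caliper=(445,190),wrench=(535,198),brush=(268,205),anvil=(486,268),oil=(200,212),can=(585,210),case=(340,175)).items():
    u,v=int(u/1.5),int(v/1.5);w=df[v-25:v+25,u-18:u+18];print(n,(w>60).sum())
```

```text
38.8 [0.37435289 0.51904608 0.18192497] [ 0.03458643 -1.74042194 -0.13793723] 0.060049794555538986
bar 252 (array([529.4, 429.2]), array([32.6, 80. ]), 87.8) z 0.0244 tilt 0.023
far 290 (array([665.8,   4.2]), array([56.9, 59.6]), 89.5) z 0.0277 tilt 0.006
near 307 (array([528.8,  -4.9]), array([58. , 57.2]), 61.0) z 0.0276 tilt 0.008
carrier rim 360 (array([599.5,  -0.7]), array([242.1, 150.3]), 3.9) z 0.0381 tilt 0.002
caliper 72
wrench 0
brush 0
anvil 0
oil 0
can 98
case 5
```

View pics/t9.png

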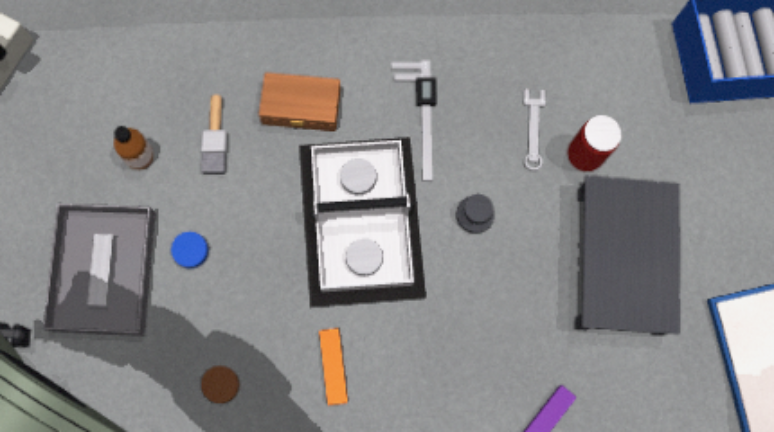

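The final view shows the carrier on the mat with a disc in each half, at (358,176) and (364,257), and the bar in the tray at (101,270). The bystanders look unmoved; the colour changes near the caliper and can come from the carrier leaving the stand for the mat inside those comparison windows.

```bash
python3 -c "
from rig import bot; print(bot.hand_in())"
```

```text
the job is handed in; nothing more can be done
None
```

I lifted the carrier by its handle and set it on the mat. I then lowered one disc into each half of it and laid the bar in the tray. The job was handed in at about 39 s of the 72 s allowed; no verdict was reported.

- **Carrier:** it stands about 3 mm and 0.4° from the mat's centre and axis, and it did not move while the discs went in.
- **Discs:** both lie flat with tops at 27–28 mm (27 mm expected) and tilt under 0.01 rad.
- **Bar:** it lies flat on the tray floor, top at 24 mm and tilt about 0.02 rad. That fit covered only about 80 mm of its length, because the rest was in the arm's shadow.
- **Bystanders:** none appeared moved in the last top view. The pixel comparison flagged changes near the caliper and the can, and a few pixels by the case. I put the first two down to the carrier moving within those windows, but did not measure any bystander's position separately.
- **Disagreement:** top and wrist cameras differed by 1–3 mm on the piece positions, within what the grip could take. They differed by 7 mm on the tray centre, where I used the wrist value.

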